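Right the flux bottles and lock them in the bench rack

TASK

Make the bottle rack at the repair bench secure again: stand every fallen bottle upright on its base in the rack's lane with the others, and fit the red-handled lever from the parts bin onto the splined shaft, lined up with the yellow spline and pushed fully down. Once the bottles all stand and the lever is on, turn the lever as far as it goes so that the yellow gate swings across the open end of the lane. At the end all bottles stand in the lane, the other parts are still in the bin, and the multimeter and screwdriver have been left alone.

Things in the scene. Friction and masses are not known exactly. Their poses are not given: they have to be found in the camera images.
- rack: Fixed rack, bed 180 mm (x) by 488 mm (y), floor at 6 mm; blue rails 18 mm high along both long sides (inner faces x = -85, +85 mm), end wall 30 mm high at y = -260 mm, open at y = +225 mm. Origin: under the bed's middle, table height; x away from the robot. Bottles occupy some of five places at x about -50, y about -190, -105, -20, 65, 150 mm. Shaft post, 40 mm across, at x = -50, y = 235 mm.
- bottle_a: Square white bottle, red cap: body 40 x 40 mm, 85 mm high; cap 26 mm across; 115 mm high overall; 130 g. Origin: centre of its base; z runs from the base to the cap. Blue band. At the start it lies on one side in the lane, base towards the robot, cap away from it, among the others; it may be absent.
- bottle_b: Square white bottle, red cap: body 40 x 40 mm, 85 mm high; cap 26 mm across; 115 mm high overall; 130 g. Origin: centre of its base; z runs from the base to the cap. Blue band. At the start it lies on one side in the lane, base towards the robot, cap away from it, among the others; it may be absent.
- bottle_c: Square white bottle, red cap: body 40 x 40 mm, 85 mm high; cap 26 mm across; 115 mm high overall; 130 g. Origin: centre of its base; z runs from the base to the cap. Blue band. At the start it lies on one side in the lane, base towards the robot, cap away from it, among the others; it may be absent.
- bottle_d: Square white bottle, red cap: body 40 x 40 mm, 85 mm high; cap 26 mm across; 115 mm high overall; 130 g. Origin: centre of its base; z runs from the base to the cap. Blue band. At the start it lies on one side in the lane, base towards the robot, cap away from it, among the others; it may be absent.
- bottle_e: Square white bottle, red cap: body 40 x 40 mm, 85 mm high; cap 26 mm across; 115 mm high overall; 130 g. Origin: centre of its base; z runs from the base to the cap. Green band. It already stands in the lane and must still stand there at the end.
- bin: Fixed grey open parts bin, 250 x 230 mm outside, walls 45 mm high and 5 mm thick, floor 5 mm above the table. Origin: centre of its underside. It holds three parts side by side, 65 mm apart, each lying roughly along the bin's x: the red-handled lever, a plain lever and a heat sink, in any order.
- lever: The lever to fit: steel hub 46 mm across, 28 mm high, bore 21 mm with one slot 8.8 mm wide reaching 16.5 mm out on the arm's side; arm 14 x 14 mm (14 to 28 mm above the hub's underside) out to 80 mm; red round grip 28 mm thick from 80 to 138 mm. 340 g, balances 10 mm out. Origin: bore centre at hub's underside; x along arm and slot, z up. Lies flat in the bin, right way up.
- lever_bar (a point): Middle of the bare part of the lever's arm, where it can be gripped across its 14 mm width: 50 mm along x from the hub's centre, 21 mm above its underside.
- plain_lever: Similar lever with a black grip and a plain octagonal bore, the wrong one; stays in the bin. Same size, origin and axes as the lever.
- heat_sink: Finned aluminium heat sink, 120 x 34 x 26 mm; stays in the bin. Origin: 55 mm from its middle towards +x, at the underside; its length runs along x.
- shaft (a joint): Angle of the splined shaft and gate, rad. 0 = gate fully open (fitted lever points to the rack's -x, to the robot); grows clockwise seen from above to a stop at 1.5 = gate across the lane's end (lever points to the rack's +y). Starts between 0 and 0.35. Stiff (about 0.2 N m); stays where it is left. The fitted lever has up to 0.25 rad of play on the spline.
- shaft_seat (a point): Centre of the shaft's collar, 60 mm above the table; the seated hub's underside rests here. z up; x along the yellow spline (turns with the shaft). Shaft 18 mm across, 38 mm tall from here, last 8 mm tapered to 10 mm. Spline 6 mm wide, out to 14 mm from the axis, up to 27 mm, wedge top. The lever's slot goes over the spline, so the fitted lever's x matches this x.
- gate_tip (a point): Tip of the yellow gate arm that is fixed to the shaft, on its black end pin (26 to 48 mm above the table). The arm reaches 105 mm from the shaft's axis along -y of shaft_seat, 29 to 45 mm above the table, 12 mm wide.
- multimeter: Yellow multimeter lying behind the rack, 85 x 160 x 38 mm. Not part of the job.
- screwdriver: Screwdriver lying behind the bin. Not part of the job.
Things that resemble listed ones, but are neither listed nor needed, are in the scene too. Leave any orange or pink look-alike of the bottle_a alone.

How it is judged:
By the outcome, as a careful person would: the job done as asked, in the order asked, and still so for the second after the job is handed in, with the robot touching nothing.
Of bottle_a, bottle_b, bottle_c, bottle_d only 2 to 4 are there at a start; the rules pass over those that are not, and their reading is None.
At some moment in a run one of bottle_a, bottle_b, bottle_c, bottle_d may be knocked a few centimetres aside while the robot is not near it.
Once in a run the grip may slacken for a moment while it holds something.
It also fails if it takes over 210 s, if anything falls off the work surface, if the arm or the gripper's body presses on something with over 40 N, if the wrist force passes 120 N, or if a joint passes its speed limit or range.

ROBOT

A 6-joint arm with a two-finger parallel gripper is mounted at the origin on the work surface. World frame = base frame: x ahead of the robot, y to its left, z up, the work surface at z = 0. Lengths are in m, angles in rad, forces in N, time in s.
With the tool pointing down it reaches from about 0.3 to 1 m from the base axis. Payload 5.1 kg.
Tool frame: the origin (TCP) lies at the very end of the fingers, on their centre line; the grasp point (between the pads) lies 19 mm behind it; z points along the fingers, y is the line along which they close (so a half turn about z gives the same grasp; the last joint's range is limited). The gripper opens to 95 mm and grips with 3 to 60 N. Pads are 20 mm wide; open, the fingers measure 119 mm over their backs; the gripper's body (75 mm by 180 mm) begins 59 mm behind the grasp point.
Start: joints at [-1.242, 0.124, 1.65, -0, 1.367, -0.083], TCP at [0.26, -0.596, 0.215] pointing down, gripper open.
Joint ranges: [-2.61, 2.61], [-1.02, 2.33], [0.03, 2.71], [-1.35, 4.49], [0.32, 2.68], [-2.91, 2.91]. Speed limits (rad/s): [2.57, 2.57, 3.14, 3.14, 3.14, 3.14].

INTERFACE

Orientations are given as a unit quaternion [w, x, y, z].
In Python, from rig import r, viewer gives the robot as it stands.
- The arm moves only by the tool send_rows, never from a script. Its argument "steps" is one flat list of numbers, 7 for each row, row after row: the shift along the tool's x, y, z in cm, then the turn, a rotation vector about the tool's x, y, z in degrees, then the opening in per cent of the stroke, from 0 (shut) to 100 (fully open). A call has 1 to 12 rows; each row is the pose to reach, as a shift and turn from the pose commanded when the call began, along the tool's axes at that moment; what a row does not reach only later rows make up. A row lasts 1/8 s, in which the tool goes at most 62.5 mm and 10.7 degrees, less where a joint would pass 70% of its speed; a pose out of reach is approached as far as the arm can. A call with a gripper value outside its range is refused whole. The fingers move at their own pace and stop on an object; "grip_force" is the grip in N (left out, the last holds). Time passes only in rows, so rows that repeat a pose let the fingers close. It gives the time, the measured TCP pose, the force, the opening and the grip force at its end, in the units of the state.
- r.read_state(): the state, without advancing time (a new reading comes with each control period).
- viewer.read_camera(name): name is "scene" or "side" or "wrist"; returns (picture, depth): 400x640x3 uint8, blue, green, red; 400x640 float32, m along the optical axis (not along the pixel's ray), 0 where there is no reading.
- viewer.camera_info(name): a dict with "mtx" (3x3 intrinsics, pixels), "origin" and "orientation" of the camera in the world. Camera axes: x right, y up, looking along -z (the intrinsics and any distortion apply to the point x, -y, -z); pixel columns grow to the right and rows downward; lengths in m; the calibration is good to about 2 mm. The wrist camera is an equidistant fisheye: a pixel r from the principal point sees the ray r / f radians off the axis. A picture is of the moment at which its call begins: read the wrist's pose just before it. camera_info takes no time and is no camera call; for the wrist camera it gives the pose at the moment of the call.
- r.sign_off(): hands the job in; it is judged then, once.
The state is a dict: "t": time; "joints": joint angles; "qvel": joint speeds; "joint_torque": joint torques, N m; "eef_pos": TCP position; "tcp_rot": TCP orientation; "force": force on the tool from outside, world axes, zero at the start; "moment": the same for the moment, N m; "finger_gap": finger opening in m; "grip_force": force on a finger pad.
Only numpy, scipy, OpenCV 4.12 (cv2) and the standard library are available. Lean on these libraries where they do the work, as an engineer would, in place of code of your own. Each camera call takes 0.05 s, during which the arm holds its last target. There are 200 camera calls.

## Working session

There is one attempt and no reset: what is moved stays moved. The work goes in short steps, Python scripts to look and compute and a tool call to move; the robot and the scene stay as the last step left them, time stands still between calls to the robot, and variables do not carry over. Pictures are saved under pics/ and viewed, at most 14 in all, crops included, and the job is handed in when it is done.

Besides the shell and the picture viewer there is one more tool, called by a JSON object that holds its "fn" and its "kwargs". send_rows: Moves the arm, as the interface text tells. Its arguments: {"type":"object","properties":{"steps":{"type":"array"},"grip_force":{"type":"number"}},"required":["steps"]}

```bash
ls; mkdir -p pics
cat > h.py <<'E'
import numpy as np, cv2
from scipy.spatial.transform import Rotation as R
from rig import r, viewer
def q2R(q): return R.from_quat([q[1],q[2],q[3],q[0]]).as_matrix()
def cloud(name, save=None):
    i=viewer.camera_info(name); im,d=viewer.read_camera(name)
    if save: cv2.imwrite('pics/'+save,im)
    K=np.array(i['mtx']); v,u=np.mgrid[:400,:640].astype(float)
    x=(u-K[0,2])/K[0,0]; y=(v-K[1,2])/K[1,1]
    if name=='wrist':
        rr=np.hypot(x,y)+1e-9; t=np.tan(np.minimum(rr,1.4))/rr; x=x*t; y=y*t
    P=np.stack([x*d,-y*d,-d],-1)@q2R(i['orientation']).T+np.array(i['origin'])
    P[d==0]=np.nan
    return im,P
E
python3 - <<'E'
from h import *
for n in('scene','side','wrist'):
    i=viewer.camera_info(n); print(n,i)
    im,P=cloud(n,n+'0.png'); np.save(n+'0.npy',P)
print(r.read_state())
E
```

```text
pics
scene {'mtx': array([[491.73960035,   0.        , 315.53603783],
       [  0.        , 491.73960035, 200.22072569],
       [  0.        ,   0.        ,   1.        ]]), 'origin': array([ 1.41060894, -1.42414626,  1.12556432]), 'orientation': array([0.8471898 , 0.45338363, 0.13208293, 0.24344781])}
side {'mtx': array([[363.79969487,   0.        , 320.99217246],
       [  0.        , 363.79969487, 201.16712019],
       [  0.        ,   0.        ,   1.        ]]), 'origin': array([0.38735353, 0.85648693, 0.76920977]), 'orientation': array([-0.09265628, -0.04427784,  0.45470829,  0.88470032])}
wrist {'mtx': array([[309.70691629,   0.        , 319.5576467 ],
       [  0.        , 309.70691629, 196.31963454],
       [  0.        ,   0.        ,   1.        ]]), 'origin': array([ 0.33448925, -0.56223798,  0.38345425]), 'orientation': array([ 0.82772361, -0.12177373,  0.08089849, -0.5417566 ])}
{'t': 0.15, 'joints': array([-1.24160433e+00,  1.24356140e-01,  1.65135764e+00,  1.49785959e-06,
        1.36750699e+00, -8.25910665e-02]), 'qvel': array([-0.0011258 , -0.00281578, -0.00304837, -0.00061178, -0.00050039,
       -0.00090447]), 'joint_torque': array([ 1.62666984e-04, -4.18193722e+01, -3.60469794e+01,  7.75564578e-02,
        4.69323958e-02, -8.52937978e-05]), 'eef_pos': array([ 0.25997495, -0.59519846,  0.21367046]), 'tcp_rot': array([-8.07965851e-04,  9.78878816e-01,  2.04439726e-01, -9.93915131e-05]), 'force': array([ 0.42951381, -0.08742777,  0.24310552]), 'moment': array([-0.02174272,  0.00651534, -0.04556318]), 'grip_force': 0.0, 'finger_gap': 0.09519194611643891}
```

View pics/scene0.png

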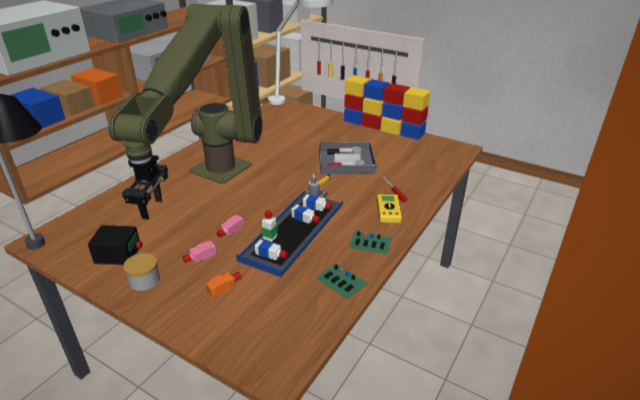

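View pics/side0.png

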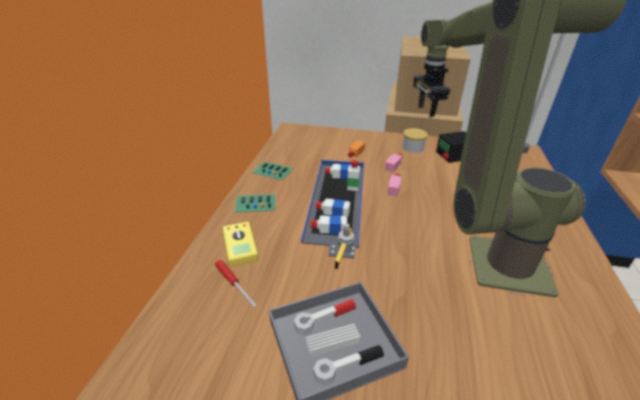

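View pics/wrist0.png

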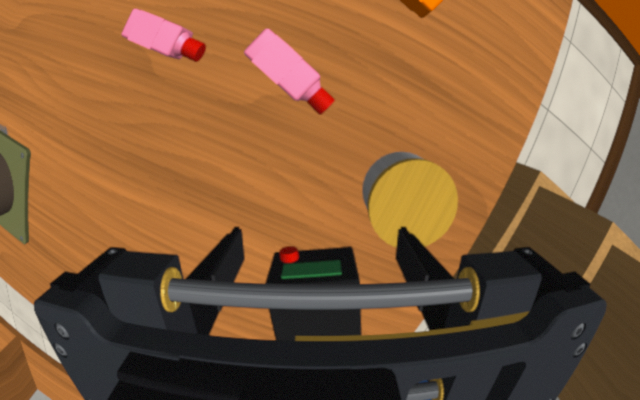

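The scene view shows three blue-banded bottles lying: (268,250), (303,214) and (315,202). The green-banded one stands at (268,225). Pink and orange look-alikes lie outside the rack. In the side view the red-handled lever is at (325,315), the heat sink at (332,338) and the plain black-gripped lever at (350,362). Next I measure these.

Run:
```python
from h import *
for n in('scene','side'):
    P=np.load(n+'0.npy'); im=cv2.imread(f'pics/{n}0.png'); hsv=cv2.cvtColor(im,cv2.COLOR_BGR2HSV)
    H,S,V=[hsv[...,k].astype(int) for k in range(3)]; z=P[...,2]
    ws=(P[...,0]>.2)&(P[...,0]<1.1)&(abs(P[...,1])<.7)&(z>0)&(z<.2)
    blue=(H>100)&(H<130)&(S>110)&ws
    red=((H<6)|(H>174))&(S>150)&ws; white=(S<40)&(V>140)&ws; green=(H>40)&(H<90)&(S>80)&ws; yel=(H>20)&(H<33)&(S>140)&ws
    print('==',n)
    for nm,m in (('blue',blue),('red',red),('white',white),('green',green),('yel',yel)):
        k,l,st,c=cv2.connectedComponentsWithStats(m.astype(np.uint8))
        for j in range(1,k):
            if st[j,4]<12: continue
            Q=P[l==j]; print(nm,c[j].round(),st[j,4],'med',np.median(Q,0).round(4),'min',np.percentile(Q,3,axis=0).round(3),'max',np.percentile(Q,97,axis=0).round(3))
    rb=P[blue&(z>.013)&(z<.022)&(P[...,1]>-.45)]
    print('rail minrect',cv2.minAreaRect(rb[:,:2].astype(np.float32)*1000),len(rb))
    # bin wall tops
    b=P[(z>.04)&(z<.05)&(S<60)&(P[...,1]>.1)&ws]
    print('bin',cv2.minAreaRect(b[:,:2].astype(np.float32)*1000),len(b))
    cv2.imwrite(f'pics/{n}c.png',cv2.resize(im[140:300,190:400] if n=='scene' else im[150:400,250:420],None,fx=3.4 if n=='scene' else 2.4,fy=3.4 if n=='scene' else 2.4,interpolation=2))
```

```text
== scene
blue [289. 206.] 74 med [ 0.4522 -0.1102  0.0152] min [ 0.44  -0.194  0.008] max [0.461 0.008 0.022]
blue [305. 207.] 252 med [ 0.5277 -0.1159  0.0404] min [ 0.506 -0.158  0.006] max [ 0.546 -0.031  0.051]
blue [279. 252.] 623 med [ 0.6181 -0.4319  0.0164] min [ 0.471 -0.464  0.004] max [ 0.654 -0.014  0.031]
blue [264. 249.] 167 med [ 0.5461 -0.3975  0.0416] min [ 0.525 -0.407  0.005] max [ 0.565 -0.358  0.05 ]
blue [347. 273.] 17 med [ 0.8434 -0.3329  0.0175] min [ 0.834 -0.339  0.004] max [ 0.848 -0.311  0.023]
red [335. 164.] 22 med [0.4494 0.266  0.0324] min [0.43  0.245 0.029] max [0.469 0.283 0.038]
red [399. 194.] 93 med [0.7964 0.1991 0.0221] min [0.748 0.172 0.005] max [0.83  0.238 0.031]
red [328. 205.] 37 med [ 0.5976 -0.0396  0.0327] min [ 0.58  -0.05   0.011] max [ 0.605 -0.024  0.041]
red [268. 214.] 45 med [ 0.5053 -0.3081  0.1183] min [ 0.494 -0.316  0.107] max [ 0.515 -0.293  0.125]
red [316. 218.] 46 med [ 0.6001 -0.1404  0.0325] min [ 0.58  -0.151  0.005] max [ 0.609 -0.089  0.04 ]
red [220. 233.] 45 med [ 0.3482 -0.3959  0.0282] min [ 0.336 -0.405  0.015
[... 4769 characters left out ...]
5022 -0.2799  0.0419] min [ 0.484 -0.314  0.016] max [ 0.521 -0.274  0.058]
green [247. 204.] 221 med [ 0.8521 -0.1102  0.0066] min [ 0.808 -0.16   0.003] max [ 0.893 -0.076  0.014]
green [268. 202.] 114 med [ 0.781  -0.1416  0.0066] min [ 0.761 -0.178  0.003] max [ 0.813 -0.104  0.017]
yel [340. 254.] 62 med [0.4831 0.1071 0.0438] min [0.478 0.072 0.036] max [0.491 0.135 0.047]
yel [243. 260.] 189 med [0.7567 0.1623 0.0182] min [0.725 0.141 0.006] max [0.79  0.181 0.029]
rail minrect ((675.2584838867188, -240.82081604003906), (431.83251953125, 350.4330139160156), 87.77326202392578) 86
bin ((478.49871826171875, 326.3721618652344), (250.5498046875, 312.7908935546875), 33.300296783447266) 1043
```

View pics/sidec.png

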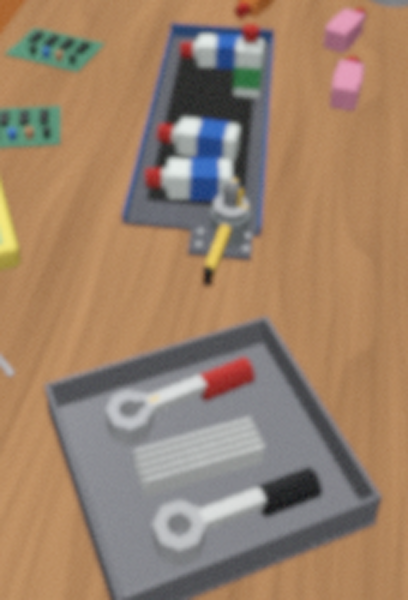

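Red lever at side pixel (345,307) fits: red grip and a slotted hub. The black-gripped one at (370,355) is the plain lever. The crop confirms this. Next I get exact bottle and lever poses from the top faces.

Run:
```python
from h import *
A=[np.load(n+'0.npy').reshape(-1,3) for n in('scene','side')]
def sel(P,x0,x1,y0,y1,z0,z1): return P[(P[:,0]>x0)&(P[:,0]<x1)&(P[:,1]>y0)&(P[:,1]<y1)&(P[:,2]>z0)&(P[:,2]<z1)]
for nm,P in zip(('scene','side'),A):
    for y0,y1 in((-.43,-.335),(-.175,-.09),(-.09,.0)):
        Q=sel(P,.46,.64,y0,y1,.042,.053); print(nm,'bottle',cv2.minAreaRect(Q[:,:2].astype(np.float32)*1000),np.median(Q,0).round(3),len(Q))
    Q=sel(P,.45,.56,-.345,-.25,.085,.125); print('e',Q.min(0).round(3),Q.max(0).round(3))
    L=sel(P,.38,.6,.23,.38,.026,.04)
    print('lever z',len(L),cv2.minAreaRect(L[:,:2].astype(np.float32)*1000))
    hub=sel(P,.46,.6,.28,.38,.028,.036)
    if len(hub): print('hub c',cv2.minEnclosingCircle(hub[:,:2].astype(np.float32)*1000),len(hub))
    s=sel(P,.44,.54,-.02,.08,.075,.1); print('shaft',np.median(s,0).round(4),len(s))
    s=sel(P,.44,.54,-.02,.08,.05,.07); print('collar',np.median(s,0).round(4),s.min(0).round(3),s.max(0).round(3),len(s))
    # near rail, top
    for x0,x1 in((.43,.475),(.615,.66)):
        q=sel(P,x0,x1,-.42,.0,.012,.024); 
        if len(q)>10: f=np.polyfit(q[:,1],q[:,0],1); print('rail',x0,'x=%.4f + %.4f y'%(f[1],f[0]),len(q))
```

```text
scene bottle ((568.3544921875, -378.6961975097656), (115.05078887939453, 47.24408721923828), 12.863619804382324) [ 0.553 -0.384  0.046] 181
scene bottle ((538.0947265625, -134.60586547851562), (49.98478698730469, 86.85789489746094), 87.74657440185547) [ 0.539 -0.139  0.046] 140
scene bottle ((541.2589721679688, -45.61376190185547), (98.8302993774414, 50.32694625854492), 6.507733345031738) [ 0.536 -0.047  0.046] 124
e [ 0.483 -0.327  0.085] [ 0.525 -0.281  0.124]
lever z 302 ((492.171142578125, 305.0635681152344), (214.01023864746094, 149.34780883789062), 1.025551199913025)
hub c ((526.4199829101562, 324.4360046386719), 79.19098663330078) 118
shaft [0.4812 0.0272 0.0881] 29
collar [0.4849 0.0272 0.0604] [0.456 0.006 0.05 ] [0.501 0.075 0.07 ] 57
rail 0.43 x=0.4449 + -0.0730 y 106
rail 0.615 x=0.6208 + -0.0682 y 178
side bottle ((563.7022094726562, -375.1385498046875), (68.552734375, 43.58230209350586), 3.9759726524353027) [ 0.562 -0.373  0.045] 86
side bottle ((537.1535034179688, -129.802490234375), (83.198974609375, 43.83013916015625), 1.109512209892273) [ 0.535 -0.128  0.045] 181
side bottle ((534.1802978515625, -41.13825988769531), (82.90992736816406, 44.41282272338867), 9.133928298950195) [ 0.532 -0.039  0.045] 216
e [ 0.484 -0.315  0.086] [ 0.524 -0.275  0.121]
lever z 1203 ((490.15692138671875, 305.2247314453125), (219.5373992919922, 149.36972045898438), 0.09996885806322098)
hub c ((528.0239868164062, 330.14471435546875), 81.92720794677734) 530
shaft [0.4775 0.0446 0.0878] 57
collar [0.4792 0.048  0.0589] [0.459 0.022 0.051] [0.5   0.061 0.069] 102
rail 0.43 x=0.4456 + -0.0777 y 90
rail 0.615 x=0.6209 + -0.0740 y 114
```

```bash
cat >> h.py <<'E'
def ori(yaw,tilt=0):
    c,s=np.cos(np.radians(yaw)),np.sin(np.radians(yaw))
    x=np.array([c,s,0]); z=np.array([0,0,-1.]); 
    return np.stack([x,np.cross(z,x),z],1)@R.from_euler('y',tilt,degrees=True).as_matrix()
def go(pos,yaw,tilt=0,grasp=False,frm=None):
    "prints the row to reach TCP pos (or grasp point at pos); frm=(pos,R) instead of measured"
    s=r.read_state(); p,M=frm or (s['eef_pos'],q2R(s['tcp_rot']))
    T=ori(yaw,tilt); pos=np.array(pos,float)
    if grasp: pos=pos+.019*T[:,2]
    sh=M.T@(pos-p)*100; rv=R.from_matrix(M.T@T).as_rotvec(degrees=True)
    print('row',sh.round(2).tolist(),rv.round(1).tolist(),'tcp',pos.round(3)); return pos,T
E
python3 - <<'E'
from h import *
go([.53,-.13,.25],4)
E
```

```text
row [43.37, -31.83, -3.58] [-0.1, 0.0, 19.6] tcp [ 0.53 -0.13  0.25]
```

{"fn": "send_rows", "kwargs": {"steps": [43.4,-31.8,-3.6,0,0,19.6,60,43.4,-31.8,-3.6,0,0,19.6,60,43.4,-31.8,-3.6,0,0,19.6,60,43.4,-31.8,-3.6,0,0,19.6,60,43.4,-31.8,-3.6,0,0,19.6,60,43.4,-31.8,-3.6,0,0,19.6,60,43.4,-31.8,-3.6,0,0,19.6,60,43.4,-31.8,-3.6,0,0,19.6,60,43.4,-31.8,-3.6,0,0,19.6,60,43.4,-31.8,-3.6,0,0,19.6,60,43.4,-31.8,-3.6,0,0,19.6,60,43.4,-31.8,-3.6,0,0,19.6,60]}}

```text
t: 1.65
eef_pos: [0.53, -0.1315, 0.2503]
tcp_rot: [0.0, 0.999, 0.034, -0.0]
force: [-0.6, -0.1, 0.1]
finger_gap: 0.057
grip_force: 0.0
```

Run:
```python
from h import *
s=r.read_state(); print(s['eef_pos'],s['joints'].round(3),s['t'],s['finger_gap'])
im,P=cloud('wrist','w1.png'); np.save('w1.npy',P)
Q=P.reshape(-1,3); Q=Q[~np.isnan(Q).any(1)]
for y0,y1 in((-.43,-.335),(-.175,-.09),(-.085,.01)):
    q=Q[(Q[:,0]>.46)&(Q[:,0]<.64)&(Q[:,1]>y0)&(Q[:,1]<y1)&(Q[:,2]>.04)&(Q[:,2]<.053)]
    if len(q)>20: print('bottle',cv2.minAreaRect(q[:,:2].astype(np.float32)*1000),np.median(q,0).round(3),len(q))
go([.562,-.130,.10],3,-25,True)
go([.562,-.130,.028],3,-25,True)
```

```text
[ 0.52999901 -0.13151646  0.25033603] [-0.341 -0.127  1.841 -0.     1.428  1.161] 1.65 0.05702691011922385
bottle ((563.2293090820312, -377.7698974609375), (106.43132781982422, 41.8200569152832), 8.594673156738281) [ 0.555 -0.377  0.046] 1443
bottle ((548.0076904296875, -133.30502319335938), (41.121829986572266, 106.44274139404297), 87.97604370117188) [ 0.54  -0.133  0.046] 2173
bottle ((534.6739501953125, -43.06277847290039), (89.08757019042969, 41.21464920043945), 9.520682334899902) [ 0.535 -0.044  0.046] 2080
row [2.4, 0.05, 16.77] [0.2, -25.0, 0.9] tcp [ 0.554 -0.13   0.083]
row [2.41, 0.05, 23.97] [0.2, -25.0, 0.9] tcp [ 0.554 -0.13   0.011]
```

View pics/w1.png

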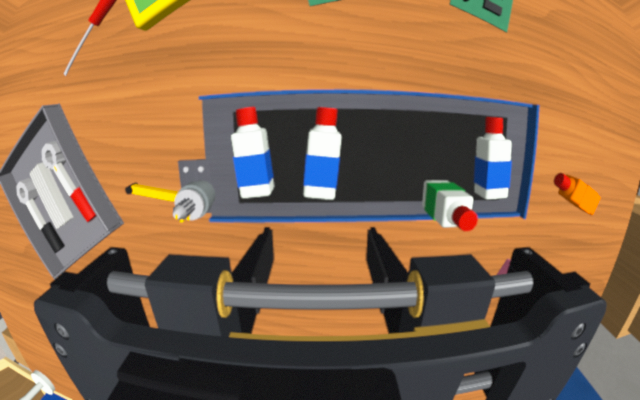

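Run:
```python
from h import *
go([.562,-.134,.10],-2,-25,True)
go([.562,-.134,.034],-2,-25,True)
```

```text
row [2.38, 0.38, 16.77] [1.3, -25.0, 5.8] tcp [ 0.554 -0.134  0.083]
row [2.38, 0.38, 23.37] [1.3, -25.0, 5.8] tcp [ 0.554 -0.134  0.017]
```

{"fn": "send_rows", "kwargs": {"steps": [2.4,0.4,6,0.4,-9,2,64,2.4,0.4,12,0.9,-18,4,64,2.4,0.4,16.8,1.3,-25,5.8,64,2.4,0.4,16.8,1.3,-25,5.8,64,2.4,0.4,19,1.3,-25,5.8,64,2.4,0.4,21.5,1.3,-25,5.8,64,2.4,0.4,23.4,1.3,-25,5.8,64,2.4,0.4,23.4,1.3,-25,5.8,64,2.4,0.4,23.4,1.3,-25,5.8,20,2.4,0.4,23.4,1.3,-25,5.8,20,2.4,0.4,23.4,1.3,-25,5.8,20,2.4,0.4,23.4,1.3,-25,5.8,20], "grip_force": 30}}

```text
t: 3.2
eef_pos: [0.5555, -0.1331, 0.0177]
tcp_rot: [-0.003, 0.976, -0.016, -0.216]
force: [0.8, -0.9, 4.0]
finger_gap: 0.0399
grip_force: 30.0
```

Run:
```python
from h import *
s=r.read_state(); print(s['joints'].round(3))
a=go([.54,-.134,.22],-2,-25,True)
# after yaw flip, then tilt
b=go([.54,-.134,.22],178,-25,True,frm=a)
c=go([.54,-.134,.22],178,65,True,frm=b)
go([.53,-.134,.078],178,65,True,frm=c)
```

```text
[-0.277  0.426  1.687 -0.103  1.453  1.361]
row [-9.94, 0.15, -15.79] [0.1, -0.1, 0.1] tcp [ 0.532 -0.134  0.203]
row [1.46, -0.0, -0.68] [-76.1, -0.0, -163.1] tcp [ 0.548 -0.134  0.203]
row [1.9, -0.0, -1.9] [-0.0, 90.0, -0.0] tcp [ 0.523 -0.133  0.212]
row [-12.45, -0.03, 6.91] [0.0, 0.0, 0.0] tcp [ 0.513 -0.133  0.07 ]
```

{"fn": "send_rows", "kwargs": {"steps": [-1.5,0.1,-3,0,0,0,20,-4,0.1,-8,0,5,0,20,-7,0.1,-12,0,15,0,20,-9.5,0.1,-16.7,0,25,0,20,-9.5,0.1,-16.7,0,25,0,20]}}

```text
t: 3.82
eef_pos: [0.5406, -0.1342, 0.2161]
tcp_rot: [0.002, 1.0, -0.017, 0.007]
force: [-0.0, 1.1, -0.1]
finger_gap: 0.0393
grip_force: 30.0
```

{"fn": "send_rows", "kwargs": {"steps": [0,0,0,0,0,-10,20,0,0,0,0,0,-20,20,0,0,0,0,0,-30,20,0,0,0,0,0,-40,20,0,0,0,0,0,-50,20,0,0,0,0,0,-60,20,0,0,0,0,0,-70,20,0,0,0,0,0,-80,20,0,0,0,0,0,-90,20,0,0,0,0,0,-90,20]}}

```text
t: 5.08
eef_pos: [0.5388, -0.133, 0.2059]
tcp_rot: [-0.002, 0.719, 0.695, -0.001]
force: [1.1, 0.2, -0.7]
finger_gap: 0.04
grip_force: 30.0
```

{"fn": "send_rows", "kwargs": {"steps": [0,0,0,0,0,-10,20,0,0,0,0,0,-20,20,0,0,0,0,0,-30,20,0,0,0,0,0,-40,20,0,0,0,0,0,-50,20,0,0,0,0,0,-60,20,0,0,0,0,0,-70,20,0,0,0,0,0,-80,20,0,0,0,0,0,-86,20,0,0,0,0,0,-86,20]}}

```text
t: 6.32
eef_pos: [0.539, -0.1332, 0.207]
tcp_rot: [-0.001, 0.053, 0.999, 0.0]
force: [0.2, -0.2, -1.2]
finger_gap: 0.0399
grip_force: 30.0
```

Run:
```python
from h import *
s=r.read_state(); print(s['joints'].round(3),s['eef_pos'],s['finger_gap'],q2R(s['tcp_rot']).round(3))
c=go([.53,-.134,.22],184,65,True)
go([.53,-.134,.078],184,65,True,frm=c)
```

```text
[-0.339 -0.079  1.87   0.     1.354 -1.803] [ 0.53903239 -0.13321749  0.20701017] 0.03994315885976116 [[-0.994  0.106 -0.002]
 [ 0.106  0.994  0.001]
 [ 0.003  0.001 -1.   ]]
row [2.59, -0.48, -0.49] [5.8, 64.7, -9.0] tcp [ 0.513 -0.135  0.212]
row [-12.87, 0.0, 6.0] [0.0, 0.0, 0.0] tcp [ 0.513 -0.135  0.07 ]
```

{"fn": "send_rows", "kwargs": {"steps": [0.4,0,0,0.9,10,-1.4,20,0.8,-0.1,-0.1,1.8,20,-2.8,20,1.2,-0.2,-0.2,2.7,30,-4.2,20,1.6,-0.3,-0.3,3.6,40,-5.6,20,2,-0.4,-0.4,4.5,50,-7,20,2.4,-0.5,-0.5,5.4,60,-8.4,20,2.6,-0.5,-0.5,5.8,64.7,-9,20,2.6,-0.5,-0.5,5.8,64.7,-9,20,2.6,-0.5,-0.5,5.8,64.7,-9,20]}}

```text
t: 7.45
eef_pos: [0.5132, -0.1358, 0.2134]
tcp_rot: [-0.535, -0.03, 0.844, -0.021]
force: [0.2, 0.1, -0.5]
finger_gap: 0.0396
grip_force: 30.0
```

Run:
```python
from h import *
s=r.read_state(); print(s['joints'].round(3),s['eef_pos'],s['finger_gap'],s['force'])
go([.53,-.134,.078],184,65,True)
im,P=cloud('side','s2.png'); cv2.imwrite('pics/s2c.png',im[120:300,200:520])
# bottle lowest points
m=(abs(P[...,0]-.53)<.06)&(abs(P[...,1]+.134)<.05)&(P[...,2]>.1)
hsv=cv2.cvtColor(im,cv2.COLOR_BGR2HSV); b=m&(hsv[...,0]>100)&(hsv[...,0]<130)&(hsv[...,1]>110); w=m&(hsv[...,1]<40)&(hsv[...,2]>140)
for q in (P[b],P[w]): print(len(q),np.percentile(q,5,axis=0).round(3),np.percentile(q,95,axis=0).round(3)) if len(q) else 0
```

```text
[-0.217  0.541  1.421 -0.344  2.264 -1.92 ] [ 0.51322836 -0.13579516  0.21338762] 0.03963017992072525 [ 0.24392211  0.12870028 -0.51114934]
row [-12.96, 0.1, 6.14] [-0.2, 0.2, -0.0] tcp [ 0.513 -0.135  0.07 ]
124 [ 0.504 -0.116  0.175] [ 0.559 -0.101  0.228]
161 [ 0.502 -0.136  0.159] [ 0.54  -0.098  0.482]
```

View pics/s2c.png

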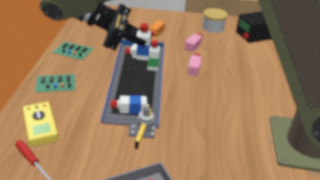

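{"fn": "send_rows", "kwargs": {"steps": [-4,0,1.9,0,0,0,20,-8,0,3.8,0,0,0,20,-11,0.1,5.2,0,0,0,20,-12.6,0.1,6,0,0,0,20,-13,0.1,6.1,0,0,0,20,-13,0.1,6.1,0,0,0,20]}}

```text
t: 8.25
eef_pos: [0.5136, -0.1351, 0.0708]
tcp_rot: [-0.535, -0.031, 0.844, -0.021]
force: [1.1, 1.1, 0.3]
finger_gap: 0.04
grip_force: 30.0
```

{"fn": "send_rows", "kwargs": {"steps": [-0.2,0,0.1,0,0,0,20,-0.4,0,0.2,0,0,0,20,-0.6,0,0.28,0,0,0,20,-0.6,0,0.28,0,0,0,20]}}

```text
t: 8.75
eef_pos: [0.5135, -0.135, 0.0666]
tcp_rot: [-0.537, -0.03, 0.843, -0.021]
force: [0.0, 0.4, 9.1]
finger_gap: 0.0401
grip_force: 30.0
```

{"fn": "send_rows", "kwargs": {"steps": [0,0,0,0,0,0,45,0,0,0,0,0,0,62,0,0,0,0,0,0,62,0,0,-2,0,0,0,62,0,0,-5,0,0,0,62,0,0,-9,0,0,0,62,3,0,-12,0,0,0,62,8,0,-14,0,0,0,62,14,0,-16,0,0,0,62,14,0,-16,0,0,0,62]}}

```text
t: 10.0
eef_pos: [0.5995, -0.1286, 0.2641]
tcp_rot: [-0.532, -0.03, 0.846, -0.021]
force: [0.0, -0.3, 0.5]
finger_gap: 0.0585
grip_force: 0.0
```

```bash
cat >> h.py <<'E'
def lying(P):
    Q=P.reshape(-1,3); Q=Q[~np.isnan(Q).any(1)]
    q=Q[(Q[:,0]>.47)&(Q[:,0]<.60)&(Q[:,1]>-.46)&(Q[:,1]<.0)&(Q[:,2]>.043)&(Q[:,2]<.05)]
    g=np.zeros((500,200),np.uint8); ij=((q[:,1]+.47)*1000).astype(int),((q[:,0]-.45)*1000).astype(int); g[ij]=1
    g=cv2.morphologyEx(g,cv2.MORPH_CLOSE,np.ones((9,9)))
    k,l,st,c=cv2.connectedComponentsWithStats(g)
    for j in range(1,k):
        if st[j,4]>300:
            yy,xx=np.where(l==j); rc=cv2.minAreaRect(np.stack([xx+450,yy-470],1).astype(np.float32)); print('flat top',rc,'area',st[j,4])
def standing(P):
    Q=P.reshape(-1,3); Q=Q[~np.isnan(Q).any(1)]
    q=Q[(Q[:,0]>.44)&(Q[:,0]<.66)&(Q[:,1]>-.46)&(Q[:,1]<.02)&(Q[:,2]>.108)&(Q[:,2]<.126)]
    if len(q)<5: return
    from scipy.cluster.hierarchy import fclusterdata
    l=fclusterdata(q[:,:2],.03,'distance',method='single')
    for j in set(l): 
        if (l==j).sum()>5: a=q[l==j]; print('cap top',((a.min(0)+a.max(0))/2).round(3),len(a),a[:,2].max().round(3))
E
python3 - <<'E'
from h import *
s=r.read_state(); print(s['joints'].round(3),s['eef_pos'])
for n in('scene','side'):
    im,P=cloud(n,n+'3.png'); print(n); lying(P); standing(P)
go([.55,-.20,.25],94,0)
E
```

```text
[-0.187  0.672  1.138 -0.357  2.408 -1.952] [ 0.59951323 -0.12860925  0.26414825]
scene
flat top ((554.0675048828125, -382.79638671875), (85.7591781616211, 44.63737869262695), 6.115502834320068) area 2815
flat top ((532.5, -46.0), (81.0, 40.0), 0.0) area 1204
cap top [ 0.504 -0.306  0.117] 42 0.126
cap top [ 0.522 -0.14   0.117] 41 0.125
side
flat top ((562.53369140625, -374.448974609375), (64.24085998535156, 40.21535110473633), 11.633633613586426) area 1599
flat top ((531.9293823242188, -41.18235778808594), (80.91506958007812, 42.19297790527344), 12.528807640075684) area 2794
cap top [ 0.504 -0.297  0.115] 39 0.122
cap top [ 0.521 -0.13   0.116] 49 0.123
row [1.53, -6.78, 5.18] [-50.5, -50.2, 79.6] tcp [ 0.55 -0.2   0.25]
```

Run:
```python
from h import *
a=go([.55,-.05,.27],184,0)
a=(a[0],ori(9,0))
b=go([.556,-.039,.16],9,-25,True,frm=a)
b=go([.556,-.039,.034],9,-25,True,frm=b)
```

```text
row [2.88, 8.17, 3.32] [-0.2, -64.8, 0.2] tcp [ 0.55 -0.05  0.27]
row [-0.04, -0.99, 12.72] [-0.0, -25.0, -0.0] tcp [ 0.548 -0.04   0.143]
row [5.32, 0.0, 11.42] [0.0, 0.0, 0.0] tcp [ 0.548 -0.04   0.017]
```

{"fn": "send_rows", "kwargs": {"steps": [0.4,1.2,0.4,0,-10,0,62,0.8,2.4,0.9,0,-20,0,62,1.2,3.6,1.4,0,-30,0,62,1.6,4.8,1.9,0,-40,0,62,2,6,2.4,0,-50,0,62,2.4,7.2,2.9,0,-60,0,62,2.9,8.2,3.3,0,-65,0,62,2.9,8.2,3.3,0,-65,0,62]}}

```text
t: 11.1
eef_pos: [0.5481, -0.0492, 0.268]
tcp_rot: [-0.001, -0.037, 0.999, -0.0]
force: [-0.1, 0.1, -0.0]
finger_gap: 0.0589
grip_force: 0.0
```

{"fn": "send_rows", "kwargs": {"steps": [0,0,0,0,0,10,62,0,0,0,0,0,20,62,0,0,0,0,0,30,62,0,0,0,0,0,40,62,0,0,0,0,0,50,62,0,0,0,0,0,60,62,0,0,0,0,0,70,62,0,0,0,0,0,80,62,0,0,0,0,0,90,62]}}

```text
t: 12.22
eef_pos: [0.5501, -0.0499, 0.2673]
tcp_rot: [-0.001, 0.683, 0.731, -0.001]
force: [-0.0, -0.5, -0.2]
finger_gap: 0.0588
grip_force: 0.0
```

{"fn": "send_rows", "kwargs": {"steps": [0,0,0,0,0,10,62,0,0,0,0,0,20,62,0,0,0,0,0,30,62,0,0,0,0,0,40,62,0,0,0,0,0,50,62,0,0,0,0,0,60,62,0,0,0,0,0,70,62,0,0,0,0,0,80,62,0,0,0,0,0,85,62,0,0,0,0,0,85,62]}}

```text
t: 13.48
eef_pos: [0.5501, -0.0499, 0.2676]
tcp_rot: [-0.0, 0.997, 0.081, -0.001]
force: [-0.3, -0.0, -0.7]
finger_gap: 0.059
grip_force: 0.0
```

Run:
```python
from h import *
s=r.read_state(); print(s['joints'].round(3),s['eef_pos'],s['finger_gap'])
im,P=cloud('wrist','w4.png'); lying(P); standing(P)
# shaft/collar
q=P.reshape(-1,3); q=q[(abs(q[:,0]-.481)<.03)&(abs(q[:,1]-.037)<.03)]
for a,b in((.055,.066),(.075,.1)):
    t=q[(q[:,2]>a)&(q[:,2]<b)]; print('shaft',a,cv2.minEnclosingCircle(t[:,:2].astype(np.float32)*1000),len(t))
cv2.imwrite('pics/w4c.png',cv2.resize(im,(800,500)))
b=go([.556,-.039,.16],9,-25,True); go([.556,-.039,.034],9,-25,True,frm=b)
```

```text
[-1.870e-01 -1.190e-01  1.805e+00 -1.000e-03  1.458e+00  1.221e+00] [ 0.55011712 -0.04989213  0.26763528] 0.0589740876931187
flat top ((553.1033325195312, -379.0276184082031), (85.34769439697266, 43.686580657958984), 6.842773914337158) area 3360
flat top ((532.5155029296875, -43.31764221191406), (83.2942886352539, 41.23905944824219), 9.752424240112305) area 3291
cap top [ 0.522 -0.134  0.116] 440 0.123
cap top [ 0.503 -0.3    0.115] 307 0.122
shaft 0.055 ((479.3704833984375, 37.651222229003906), 21.563188552856445) 488
shaft 0.075 ((477.5551452636719, 38.45850372314453), 12.743897438049316) 255
row [-0.02, -0.98, 12.52] [0.1, -24.9, 0.3] tcp [ 0.548 -0.04   0.143]
row [5.32, 0.0, 11.42] [0.0, 0.0, 0.0] tcp [ 0.548 -0.04   0.017]
```

View pics/w4c.png

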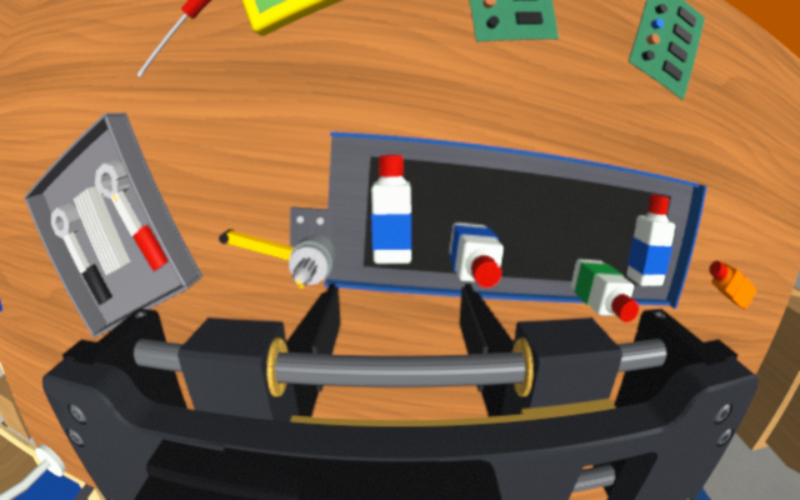

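The picture shows the second bottle standing at (470,255), with bottles still lying at (391,210) and (652,240). Next I pick the one at (391,210).

{"fn": "send_rows", "kwargs": {"steps": [0,-0.3,4,0,-8,0,64,0,-0.7,8,0,-17,0.2,64,0,-1,12.5,0.1,-24.9,0.3,64,0,-1,12.5,0.1,-24.9,0.3,64]}}

```text
t: 14.02
eef_pos: [0.5456, -0.0391, 0.1364]
tcp_rot: [0.015, 0.972, 0.077, -0.222]
force: [-0.7, 0.3, -0.6]
finger_gap: 0.0609
grip_force: 0.0
```

{"fn": "send_rows", "kwargs": {"steps": [2,0,4.3,0,0,0,64,4,0,8.6,0,0,0,64,5.3,0,11.4,0,0,0,64,5.3,0,11.4,0,0,0,64,5.3,0,11.4,0,0,0,20,5.3,0,11.4,0,0,0,20,5.3,0,11.4,0,0,0,20,5.3,0,11.4,0,0,0,20], "grip_force": 30}}

```text
t: 15.02
eef_pos: [0.5502, -0.0401, 0.0213]
tcp_rot: [0.017, 0.974, 0.076, -0.213]
force: [-0.2, -0.5, 6.8]
finger_gap: 0.0401
grip_force: 29.9
```

{"fn": "send_rows", "kwargs": {"steps": [-1.5,0.1,-3,0,0,0,20,-4,0.1,-8,0,0,0,20,-7,0.1,-14,0,10,0,20,-9.5,0.1,-18.7,0,20,0,20,-9.5,0.1,-19.5,0,25,0,20,-9.5,0.1,-19.5,0,25,0,20]}}

```text
t: 15.78
eef_pos: [0.5441, -0.0417, 0.2379]
tcp_rot: [0.001, 0.997, 0.078, 0.003]
force: [-0.3, -0.1, -1.4]
finger_gap: 0.0397
grip_force: 29.8
```

{"fn": "send_rows", "kwargs": {"steps": [0,0,0,0,0,-10,20,0,0,0,0,0,-20,20,0,0,0,0,0,-30,20,0,0,0,0,0,-40,20,0,0,0,0,0,-50,20,0,0,0,0,0,-60,20,0,0,0,0,0,-70,20,0,0,0,0,0,-80,20,0,0,0,0,0,-90,20,0,0,0,0,0,-90,20]}}

```text
t: 17.02
eef_pos: [0.544, -0.0412, 0.2334]
tcp_rot: [-0.001, 0.651, 0.759, -0.0]
force: [-0.3, -0.3, -1.0]
finger_gap: 0.0401
grip_force: 29.8
```

{"fn": "send_rows", "kwargs": {"steps": [0,0,0,0,0,-10,20,0,0,0,0,0,-20,20,0,0,0,0,0,-30,20,0,0,0,0,0,-40,20,0,0,0,0,0,-50,20,0,0,0,0,0,-60,20,0,0,0,0,0,-70,20,0,0,0,0,0,-80,20,0,0,0,0,0,-85,20,0,0,0,0,0,-85,20]}}

```text
t: 18.27
eef_pos: [0.5443, -0.0413, 0.2346]
tcp_rot: [0.0, -0.033, 0.999, 0.0]
force: [0.3, 0.3, -0.3]
finger_gap: 0.0396
grip_force: 29.8
```

Run:
```python
from h import *
s=r.read_state(); print(s['joints'].round(3),s['eef_pos'],s['finger_gap'])
c=go([.525,-.049,.24],184,65,True)
go([.525,-.049,.080],184,65,True,frm=c)
```

```text
[-1.740e-01 -1.200e-01  1.861e+00  1.000e-03  1.400e+00 -1.811e+00] [ 0.54429831 -0.04132993  0.23462978] 0.03964598319828211
row [3.7, -0.65, 0.26] [0.2, 65.0, -0.2] tcp [ 0.508 -0.05   0.232]
row [-14.5, 0.0, 6.76] [0.0, 0.0, 0.0] tcp [ 0.508 -0.05   0.072]
```

{"fn": "send_rows", "kwargs": {"steps": [0.6,-0.1,0,0,10,0,20,1.2,-0.2,0.1,0,20,0,20,1.8,-0.3,0.1,0,30,0,20,2.4,-0.4,0.2,0,40,0,20,3,-0.5,0.2,0,50,0,20,3.5,-0.6,0.3,0,60,0,20,3.7,-0.65,0.3,0.2,65,-0.2,20,3.7,-0.65,0.3,0.2,65,-0.2,20,3.7,-0.65,0.3,0.2,65,-0.2,20]}}

```text
t: 19.4
eef_pos: [0.5085, -0.0505, 0.233]
tcp_rot: [-0.535, -0.03, 0.844, -0.02]
force: [0.3, 0.2, -1.1]
finger_gap: 0.0396
grip_force: 29.8
```

{"fn": "send_rows", "kwargs": {"steps": [-4,0,1.9,0,0,0,20,-8,0,3.7,0,0,0,20,-12,0,5.6,0,0,0,20,-14,0,6.5,0,0,0,20,-14.5,0,6.7,0,0,0,20,-14.5,0,6.7,0,0,0,20]}}

```text
t: 20.15
eef_pos: [0.5101, -0.0507, 0.0745]
tcp_rot: [-0.535, -0.03, 0.844, -0.02]
force: [0.9, -0.3, -1.6]
finger_gap: 0.04
grip_force: 29.8
```

{"fn": "send_rows", "kwargs": {"steps": [-0.2,0,0.1,0,0,0,20,-0.4,0,0.2,0,0,0,20,-0.4,0,0.2,0,0,0,20]}}

```text
t: 20.52
eef_pos: [0.5092, -0.0506, 0.0689]
tcp_rot: [-0.535, -0.031, 0.844, -0.02]
force: [-0.3, -0.1, 0.3]
finger_gap: 0.0402
grip_force: 29.8
```

{"fn": "send_rows", "kwargs": {"steps": [-0.12,0,0.06,0,0,0,20,-0.24,0,0.12,0,0,0,20,-0.24,0,0.12,0,0,0,20]}}

```text
t: 20.9
eef_pos: [0.5091, -0.0506, 0.0662]
tcp_rot: [-0.536, -0.031, 0.844, -0.02]
force: [-0.3, -0.3, 0.7]
finger_gap: 0.04
grip_force: 29.8
```

{"fn": "send_rows", "kwargs": {"steps": [-0.14,0,0.07,0,0,0,20,-0.28,0,0.13,0,0,0,20,-0.28,0,0.13,0,0,0,20]}}

```text
t: 21.28
eef_pos: [0.5095, -0.0504, 0.0658]
tcp_rot: [-0.537, -0.03, 0.843, -0.02]
force: [0.4, 0.2, 9.2]
finger_gap: 0.0399
grip_force: 29.9
```

{"fn": "send_rows", "kwargs": {"steps": [0,0,0,0,0,0,45,0,0,0,0,0,0,62,0,0,0,0,0,0,62,0,0,-2,0,0,0,62,0,0,-5,0,0,0,62,0,0,-9,0,0,0,62,3,0,-12,0,0,0,62,8,0,-14,0,0,0,62,14,0,-16,0,0,0,62,14,0,-16,0,0,0,62]}}

```text
t: 22.52
eef_pos: [0.5955, -0.0443, 0.264]
tcp_rot: [-0.531, -0.03, 0.847, -0.021]
force: [0.7, -0.4, -0.0]
finger_gap: 0.0587
grip_force: 0.0
```

Run:
```python
from h import *
for n in('scene','side'):
    im,P=cloud(n,n+'5.png'); print(n); lying(P); standing(P)
go([.57,-.30,.28],184,0)
```

```text
scene
flat top ((552.4934692382812, -382.5657043457031), (84.47271728515625, 42.88715362548828), 3.7313973903656006) area 2676
cap top [ 0.502 -0.306  0.116] 45 0.125
cap top [ 0.521 -0.14   0.117] 36 0.125
cap top [ 0.513 -0.055  0.118] 35 0.125
side
flat top ((563.7216186523438, -372.7607421875), (57.49595642089844, 42.92980194091797), 2.2025980949401855) area 1614
cap top [ 0.504 -0.297  0.115] 40 0.122
cap top [ 0.514 -0.048  0.115] 55 0.122
cap top [ 0.521 -0.129  0.116] 49 0.123
row [3.78, -25.33, 2.95] [-0.2, -64.7, 0.1] tcp [ 0.57 -0.3   0.28]
```

{"fn": "send_rows", "kwargs": {"steps": [1.5,-2,-1,0,-10,0,62,2,-5,-1,0,-20,0,62,2.5,-9,0,0,-30,0,62,3,-13,1,0,-40,0,62,3.3,-17,2,0,-50,0,62,3.6,-21,2.5,0,-60,0,62,3.8,-25.3,3,0,-64.7,0,62,3.8,-25.3,3,0,-64.7,0,62]}}

```text
t: 23.62
eef_pos: [0.5669, -0.302, 0.2768]
tcp_rot: [-0.003, -0.034, 0.999, 0.0]
force: [0.7, 0.5, -0.3]
finger_gap: 0.0588
grip_force: 0.0
```

{"fn": "send_rows", "kwargs": {"steps": [0,0,0,0,0,10,62,0,0,0,0,0,20,62,0,0,0,0,0,30,62,0,0,0,0,0,40,62,0,0,0,0,0,50,62,0,0,0,0,0,60,62,0,0,0,0,0,70,62,0,0,0,0,0,80,62,0,0,0,0,0,90,62]}}

```text
t: 24.75
eef_pos: [0.5694, -0.2981, 0.2766]
tcp_rot: [-0.003, 0.682, 0.731, -0.001]
force: [-0.4, -0.0, 0.7]
finger_gap: 0.0592
grip_force: 0.0
```

{"fn": "send_rows", "kwargs": {"steps": [0,0,0,0,0,10,62,0,0,0,0,0,20,62,0,0,0,0,0,30,62,0,0,0,0,0,40,62,0,0,0,0,0,50,62,0,0,0,0,0,60,62,0,0,0,0,0,70,62,0,0,0,0,0,80,62,0,0,0,0,0,89,62,0,0,0,0,0,89,62]}}

```text
t: 26.0
eef_pos: [0.5694, -0.2984, 0.2771]
tcp_rot: [-0.001, 0.999, 0.047, -0.003]
force: [0.7, -0.6, -0.3]
finger_gap: 0.0592
grip_force: 0.0
```

Run:
```python
from h import *
s=r.read_state(); print(s['joints'].round(3),s['eef_pos'],s['finger_gap'])
im,P=cloud('wrist','w6.png'); lying(P); standing(P)
b=go([.576,-.378,.16],5,-25,True); go([.576,-.378,.034],5,-25,True,frm=b)
```

```text
[-0.565  0.081  1.592 -0.002  1.473  0.912] [ 0.56935695 -0.29836028  0.2770667 ] 0.05923381140748525
flat top ((552.5825805664062, -380.56866455078125), (85.26760864257812, 40.43108367919922), 8.259438514709473) area 3278
cap top [ 0.504 -0.301  0.115] 417 0.123
cap top [ 0.522 -0.135  0.115] 374 0.123
cap top [ 0.514 -0.051  0.115] 311 0.123
row [-0.83, 7.98, 13.46] [0.0, -24.7, 0.4] tcp [ 0.568 -0.379  0.143]
row [5.32, 0.0, 11.42] [0.0, 0.0, 0.0] tcp [ 0.568 -0.379  0.017]
```

{"fn": "send_rows", "kwargs": {"steps": [-0.2,2,4,0,-8,-0.5,64,-0.5,5,8,-0.2,-17,-1,64,-0.8,7.9,13.4,-0.3,-24.7,-1.6,64,-0.8,7.9,13.4,-0.3,-24.7,-1.6,64]}}

```text
t: 26.55
eef_pos: [0.5647, -0.3767, 0.1311]
tcp_rot: [0.006, 0.973, 0.06, -0.223]
force: [-0.6, 1.1, -1.0]
finger_gap: 0.0611
grip_force: 0.0
```

{"fn": "send_rows", "kwargs": {"steps": [2,0,4.3,0,0,0,64,4,0,8.6,0,0,0,64,5.3,0,11.4,0,0,0,64,5.3,0,11.4,0,0,0,64,5.3,0,11.4,0,0,0,20,5.3,0,11.4,0,0,0,20,5.3,0,11.4,0,0,0,20,5.3,0,11.4,0,0,0,20]}}

```text
t: 27.55
eef_pos: [0.5699, -0.3797, 0.0226]
tcp_rot: [0.014, 0.975, 0.058, -0.213]
force: [0.3, 1.0, 6.5]
finger_gap: 0.04
grip_force: 30.0
```

{"fn": "send_rows", "kwargs": {"steps": [-1.5,0.1,-3,0,0,0,20,-4,0.1,-8,0,0,0,20,-7,0.1,-14,0,10,0,20,-9.5,0.1,-18.7,0,20,0,20,-9.5,0.1,-19.5,0,25,0,20,-9.5,0.1,-19.5,0,25,0,20]}}

```text
t: 28.3
eef_pos: [0.5634, -0.3814, 0.2391]
tcp_rot: [0.001, 0.998, 0.059, 0.002]
force: [-0.4, 0.3, -1.5]
finger_gap: 0.0398
grip_force: 30.0
```

{"fn": "send_rows", "kwargs": {"steps": [0,0,0,0,0,-10,20,0,0,0,0,0,-20,20,0,0,0,0,0,-30,20,0,0,0,0,0,-40,20,0,0,0,0,0,-50,20,0,0,0,0,0,-60,20,0,0,0,0,0,-70,20,0,0,0,0,0,-80,20,0,0,0,0,0,-90,20,0,0,0,0,0,-90,20]}}

```text
t: 29.55
eef_pos: [0.564, -0.3798, 0.2338]
tcp_rot: [-0.001, 0.664, 0.747, 0.001]
force: [0.6, -1.2, -1.6]
finger_gap: 0.0395
grip_force: 30.0
```

{"fn": "send_rows", "kwargs": {"steps": [0,0,0,0,0,-10,20,0,0,0,0,0,-20,20,0,0,0,0,0,-30,20,0,0,0,0,0,-40,20,0,0,0,0,0,-50,20,0,0,0,0,0,-60,20,0,0,0,0,0,-70,20,0,0,0,0,0,-80,20,0,0,0,0,0,-87,20,0,0,0,0,0,-87,20]}}

```text
t: 30.8
eef_pos: [0.5641, -0.3802, 0.2353]
tcp_rot: [0.001, -0.032, 1.0, 0.001]
force: [-0.0, -0.7, -1.9]
finger_gap: 0.0397
grip_force: 30.0
```

Run:
```python
from h import *
s=r.read_state(); print(s['joints'].round(3),s['eef_pos'],s['finger_gap'])
c=go([.54,-.388,.24],184,65,True)
go([.54,-.388,.076],184,65,True,frm=c)
for n in('scene','side'):
    im,P=cloud(n,n+'7.png'); print(n); lying(P); standing(P)
```

```text
[-6.730e-01  1.780e-01  1.555e+00  2.000e-03  1.409e+00 -2.307e+00] [ 0.56414196 -0.38023365  0.23529566] 0.03971200594450864
row [4.18, -0.64, 0.33] [0.3, 65.1, -0.3] tcp [ 0.523 -0.389  0.232]
row [-14.86, 0.0, 6.93] [0.0, 0.0, 0.0] tcp [ 0.523 -0.389  0.068]
scene
cap top [ 0.504 -0.31   0.116] 31 0.124
cap top [ 0.52  -0.138  0.117] 35 0.126
cap top [ 0.516 -0.054  0.117] 35 0.126
side
cap top [ 0.504 -0.295  0.115] 41 0.122
cap top [ 0.514 -0.047  0.115] 56 0.123
cap top [ 0.521 -0.13   0.115] 48 0.123
```

{"fn": "send_rows", "kwargs": {"steps": [0.7,-0.1,0,0,10,0,20,1.4,-0.2,0.1,0,20,0,20,2,-0.3,0.1,0,30,0,20,2.7,-0.4,0.2,0,40,0,20,3.4,-0.5,0.2,0,50,0,20,3.9,-0.6,0.3,0,60,0,20,4.2,-0.65,0.3,0.2,65,-0.2,20,4.2,-0.65,0.3,0.2,65,-0.2,20,4.2,-0.65,0.3,0.2,65,-0.2,20]}}

```text
t: 32.02
eef_pos: [0.5231, -0.3902, 0.2343]
tcp_rot: [-0.535, -0.029, 0.844, -0.02]
force: [0.1, 0.8, -2.1]
finger_gap: 0.0396
grip_force: 30.0
```

{"fn": "send_rows", "kwargs": {"steps": [-4,0,1.9,0,0,0,20,-8,0,3.7,0,0,0,20,-12,0,5.6,0,0,0,20,-14,0,6.5,0,0,0,20,-14.7,0,6.85,0,0,0,20,-14.7,0,6.85,0,0,0,20]}}

```text
t: 32.78
eef_pos: [0.524, -0.3905, 0.0729]
tcp_rot: [-0.535, -0.029, 0.844, -0.02]
force: [0.9, 0.3, -1.1]
finger_gap: 0.0396
grip_force: 30.0
```

{"fn": "send_rows", "kwargs": {"steps": [-0.1,0,0.05,0,0,0,20,-0.2,0,0.1,0,0,0,20,-0.2,0,0.1,0,0,0,20]}}

```text
t: 33.15
eef_pos: [0.5235, -0.3902, 0.0698]
tcp_rot: [-0.535, -0.03, 0.844, -0.02]
force: [-0.5, 0.2, -0.8]
finger_gap: 0.0395
grip_force: 30.0
```

{"fn": "send_rows", "kwargs": {"steps": [-0.15,0,0.07,0,0,0,20,-0.3,0,0.14,0,0,0,20,-0.3,0,0.14,0,0,0,20]}}

```text
t: 33.52
eef_pos: [0.5232, -0.39, 0.0656]
tcp_rot: [-0.536, -0.03, 0.844, -0.019]
force: [0.2, 0.5, -1.9]
finger_gap: 0.0397
grip_force: 30.0
```

{"fn": "send_rows", "kwargs": {"steps": [-0.12,0,0.06,0,0,0,20,-0.24,0,0.11,0,0,0,20,-0.24,0,0.11,0,0,0,20]}}

```text
t: 33.9
eef_pos: [0.5235, -0.3901, 0.065]
tcp_rot: [-0.536, -0.029, 0.843, -0.02]
force: [-0.6, -0.1, 4.8]
finger_gap: 0.0399
grip_force: 30.0
```

Contact. Release and retreat.

{"fn": "send_rows", "kwargs": {"steps": [0,0,0,0,0,0,45,0,0,0,0,0,0,62,0,0,0,0,0,0,62,0,0,-2,0,0,0,62,0,0,-5,0,0,0,62,0,0,-9,0,0,0,62,3,0,-12,0,0,0,62,8,0,-14,0,0,0,62,14,0,-16,0,0,0,62,14,0,-16,0,0,0,62]}}

```text
t: 35.15
eef_pos: [0.6094, -0.3846, 0.2662]
tcp_rot: [-0.531, -0.027, 0.847, -0.022]
force: [0.6, -1.3, 0.7]
finger_gap: 0.0589
grip_force: 0.0
```

Run:
```python
from h import *
s=r.read_state(); print(s['joints'].round(3),s['eef_pos'])
for n in('scene','side'):
    im,P=cloud(n,n+'8.png'); print(n); lying(P); standing(P)
# lever from side
hsv=cv2.cvtColor(im,cv2.COLOR_BGR2HSV); H,S=hsv[...,0].astype(int),hsv[...,1]
red=((H<6)|(H>174))&(S>150)&(abs(P[...,0]-.445)<.06)&(abs(P[...,1]-.275)<.06)
g=P[red]; print('grip',g.mean(0).round(4),g.min(0).round(3),g.max(0).round(3))
q=P.reshape(-1,3); q=q[(q[:,0]>.45)&(q[:,0]<.56)&(q[:,1]>.25)&(q[:,1]<.345)&(q[:,2]>.024)&(q[:,2]<.038)]
np.save('lv.npy',q); print(cv2.minAreaRect(q[:,:2].astype(np.float32)*1000),len(q))
go([.57,0,.28],184,0)
```

```text
[-0.453  0.857  0.851 -0.7    2.362 -2.349] [ 0.6094283  -0.3845631   0.26624622]
scene
cap top [ 0.526 -0.394  0.117] 44 0.125
cap top [ 0.505 -0.304  0.117] 41 0.125
side
cap top [ 0.514 -0.046  0.116] 53 0.123
cap top [ 0.521 -0.13   0.115] 48 0.122
cap top [ 0.504 -0.299  0.116] 39 0.123
cap top [ 0.527 -0.384  0.116] 30 0.121
grip [0.444  0.2737 0.0289] [0.422 0.25  0.02 ] [0.465 0.295 0.035]
((504.4435119628906, 297.447021484375), (94.69025421142578, 108.48162078857422), 89.91462707519531) 499
row [2.42, 38.57, 0.09] [-0.2, -64.6, -0.0] tcp [0.57 0.   0.28]
```

{"fn": "send_rows", "kwargs": {"steps": [1,3,-1,0,-10,0,62,1.5,7,-1,0,-20,0,62,1.8,12,-0.5,0,-30,0,62,2,17,0,0,-40,0,62,2.2,23,0,0,-50,0,62,2.4,28,0,0,-60,0,62,2.4,34,0,0,-64.6,0,62,2.4,38.5,0,0,-64.6,0,62,2.4,38.5,0,0,-64.6,0,62]}}

```text
t: 36.38
eef_pos: [0.5695, 0.0021, 0.277]
tcp_rot: [-0.004, -0.037, 0.999, -0.0]
force: [0.2, -0.4, -0.9]
finger_gap: 0.0589
grip_force: 0.0
```

Run:
```python
from h import *
s=r.read_state(); print(s['joints'].round(3),s['eef_pos'])
go([.51,.30,.26],208,0)
```

```text
[-9.000e-02 -8.100e-02  1.754e+00 -1.000e-03  1.475e+00 -1.736e+00] [0.56948694 0.00207963 0.27702259]
row [3.69, 30.15, 1.73] [0.1, -0.4, -23.7] tcp [0.51 0.3  0.26]
```

{"fn": "send_rows", "kwargs": {"steps": [0.7,6,0.3,0,0,-6,45,1.4,12,0.7,0,0,-12,45,2.1,18,1,0,0,-18,45,2.8,24,1.4,0,-0.4,-23.7,45,3.7,30.2,1.7,0,-0.4,-23.7,45,3.7,30.2,1.7,0,-0.4,-23.7,45]}}

```text
t: 37.12
eef_pos: [0.5112, 0.3003, 0.2594]
tcp_rot: [-0.001, -0.242, 0.97, -0.0]
force: [0.5, -0.5, 0.2]
finger_gap: 0.0426
grip_force: 0.0
```

Run:
```python
from h import *
s=r.read_state(); print(s['joints'].round(3),s['eef_pos'])
im,P=cloud('wrist','w9.png'); np.save('w9.npy',P)
hsv=cv2.cvtColor(im,cv2.COLOR_BGR2HSV); H,S=hsv[...,0].astype(int),hsv[...,1]
red=((H<6)|(H>174))&(S>150)&(abs(P[...,0]-.445)<.06)&(abs(P[...,1]-.275)<.06)
g=P[red]; print('grip',g.mean(0).round(4),cv2.minAreaRect(g[:,:2].astype(np.float32)*1000),g[:,2].max())
q=P.reshape(-1,3); q=q[(q[:,2]>.028)&(q[:,2]<.037)&(q[:,0]>.46)&(q[:,0]<.58)&(q[:,1]>.25)&(q[:,1]<.37)]
f=g[:,:2].mean(0)
d=q[:,:2]-f; u=np.array([.88,.475])
for it in range(3):
    t=d@u; w=d@np.array([-u[1],u[0]]); m=(t<.14)&(abs(w)<.03)
    hub=q[m&(t>.08)]; c=cv2.minEnclosingCircle(hub[:,:2].astype(np.float32)*1000); cc=np.array(c[0])/1000; u=(cc-f)/np.linalg.norm(cc-f)
    print('hub',c,len(hub),'len',np.linalg.norm(cc-f),'lever yaw',np.degrees(np.arctan2(*(-u)[::-1])))
arm=q[m&(t>.04)&(t<.075)]; print('arm',arm.mean(0),len(arm))
cv2.imwrite('pics/w9c.png',cv2.resize(im,(800,500)))
```

```text
[ 4.410e-01 -2.400e-02  1.729e+00 -1.000e-03  1.438e+00 -1.619e+00] [0.51121116 0.30032606 0.25936933]
grip [0.4484 0.2674 0.0326] ((457.33367919921875, 279.21270751953125), (81.67366790771484, 58.56144332885742), 16.459814071655273) 0.3897374835585734
hub ((545.3120727539062, 320.24835205078125), 36.055110931396484) 559 len 0.11039363628259047 lever yaw -151.42619932552677
hub ((545.3120727539062, 320.24835205078125), 36.055110931396484) 559 len 0.11039363628259047 lever yaw -151.42619932552677
hub ((545.3120727539062, 320.24835205078125), 36.055110931396484) 559 len 0.11039363628259047 lever yaw -151.42619932552677
arm [0.49432802 0.30340887 0.03276689] 296
```

View pics/w9c.png

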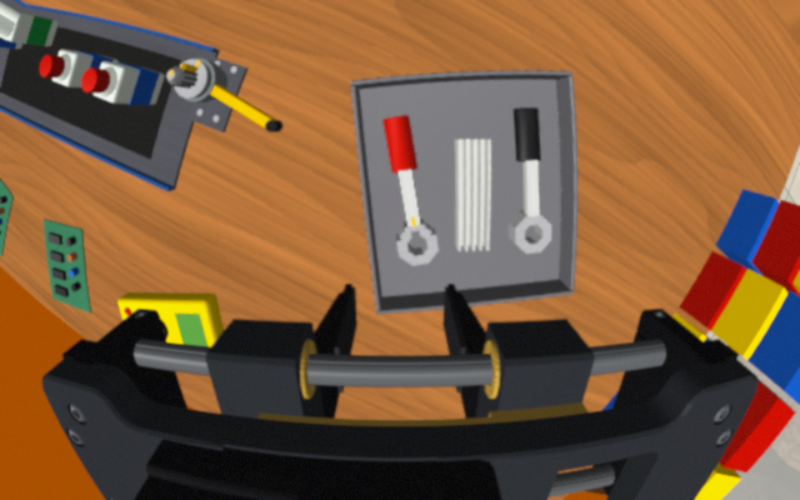

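```bash
cat > m.py <<'E'
from h import *
def lever(im,P,c0,f=None):
    q=P.reshape(-1,3); q=q[~np.isnan(q).any(1)]
    hsv=cv2.cvtColor(im,cv2.COLOR_BGR2HSV); H,S=hsv[...,0].astype(int),hsv[...,1]
    red=((H<6)|(H>174))&(S>150)&(P[...,2]>.015)&(P[...,2]<.05)&(np.hypot(P[...,0]-c0[0],P[...,1]-c0[1])<.17)&(P[...,0]<.6)
    g=P[red]; z=g[:,2]; top=g[z>np.percentile(z,50)]
    rc=cv2.minAreaRect(g[:,:2].astype(np.float32)*1000); print('grip rect',rc,'top mean',top.mean(0).round(4))
    c=np.array(c0,float)
    for _ in range(6):
        h=q[(q[:,2]>.029)&(q[:,2]<.038)&(np.hypot(q[:,0]-c[0],q[:,1]-c[1])<.027)]
        d=np.hypot(h[:,0]-c[0],h[:,1]-c[1]); 
        hh=h[d<.027]; c=(hh[:,:2].min(0)+hh[:,:2].max(0))/2*.5+c*.5
    print('hub',c.round(4),len(h),h.min(0).round(4),h.max(0).round(4))
    u=np.array(rc[0])/1000-c; print('yaw',np.degrees(np.arctan2(u[1],u[0]))%360,'len',np.linalg.norm(u)); 
    return c
def shaft(im,P):
    hsv=cv2.cvtColor(im,cv2.COLOR_BGR2HSV); H,S=hsv[...,0].astype(int),hsv[...,1]
    y=(H>18)&(H<35)&(S>130)&(P[...,2]>.04)&(P[...,2]<.052)&(abs(P[...,0]-.48)<.12)&(P[...,1]>.06)&(P[...,1]<.15)
    g=P[y][:,:2]; l=cv2.fitLine(g.astype(np.float32),cv2.DIST_HUBER,0,1e-4,1e-4).ravel(); print('gate',len(g),l.round(4),'ang',np.degrees(np.arctan2(l[1],l[0])),'x at y=.037',l[2]+(.037-l[3])*l[0]/l[1])
    y=(H>18)&(H<35)&(S>130)&(P[...,2]>.065)&(P[...,2]<.095)&(abs(P[...,0]-.48)<.04)&(abs(P[...,1]-.037)<.04)
    if y.sum(): print('spline',P[y].mean(0).round(4),y.sum())
    q=P.reshape(-1,3); q=q[(np.hypot(q[:,0]-.479,q[:,1]-.037)<.028)]
    for a,b in((.056,.064),(.075,.088),(.094,.1)):
        t=q[(q[:,2]>a)&(q[:,2]<b)]
        if len(t)>3: print('shaft z>',a,(t[:,:2].min(0)+t[:,:2].max(0))/2,np.ptp(t[:,:2],0).round(4),len(t))
E
python3 - <<'E'
from m import *
P=np.load('w9.npy'); im=cv2.imread('pics/w9.png')
i=viewer.camera_info('wrist'); K=i['mtx']
for nm,(u,v),z in(('hub',(333.6,194.4),.033),('grip',(320,114),.04)):
    x,y=(u-K[0,2])/K[0,0],(v-K[1,2])/K[1,1]; t=np.hypot(x,y); d=np.array([np.sin(t)*x/t,-np.sin(t)*y/t,-np.cos(t)]); d=q2R(i['orientation'])@d; o=i['origin']; print(nm,(o+d*(z-o[2])/d[2]).round(4), 'depth pt',P[int(v)+8,int(u)].round(4))
lever(im,P,(.53,.32)); shaft(im,P)
print('side'); P=cloud('side','s9.png'); lever(*P,(.53,.32)); shaft(*P)
E
```

```text
hub [0.5335 0.3316 0.033 ] depth pt [0.5448 0.3398 0.0228]
grip [0.448  0.2658 0.04  ] depth pt [0.4563 0.2724 0.0329]
grip rect ((448.48736572265625, 267.5341796875), (55.8359260559082, 25.81692123413086), 37.3132438659668) top mean [0.4474 0.2671 0.0323]
hub [0.5309 0.3326] 690 [0.5068 0.3108 0.0291] [0.5559 0.3561 0.0351]
yaw 218.2795287974418 len 0.10497603461219991
gate 506 [0.0877 0.9962 0.4846 0.1009] ang 84.97083 x at y=.037 0.47895396
spline [0.4681 0.0413 0.0788] 53
shaft z> 0.056 [0.47854137 0.03937176] [0.0418 0.0396] 404
shaft z> 0.075 [0.47696188 0.04045983] [0.0248 0.0161] 126
shaft z> 0.094 [0.47882017 0.03929096] [0.0129 0.0114] 80
side
grip rect ((445.5561218261719, 273.4617614746094), (53.03763198852539, 19.678741455078125), 37.45684051513672) top mean [0.4462 0.2704 0.032 ]
hub [0.5314 0.3341] 210 [0.5068 0.3127 0.029 ] [0.5571 0.3589 0.036 ]
yaw 215.27099097298063 len 0.10509013346838951
gate 71 [0.0998 0.995  0.4851 0.1089] ang 84.2711 x at y=.037 0.47790387
spline [0.4667 0.0414 0.0826] 1
shaft z> 0.056 [0.47821188 0.04533318] [0.038  0.0331] 64
shaft z> 0.075 [0.47200055 0.04175656] [0.0114 0.0144] 19
```

Run:
```python
from h import *
a=go([.4935,.302,.10],217.4,0)
go([.4935,.302,.011],217.4,0,frm=a)
```

```text
row [1.46, 1.31, 16.02] [-0.1, -0.0, -9.6] tcp [0.494 0.302 0.1  ]
row [0.0, 0.0, 8.9] [0.0, 0.0, 0.0] tcp [0.494 0.302 0.011]
```

{"fn": "send_rows", "kwargs": {"steps": [0.5,0.5,5,0,0,-5,35,1,1,10,0,0,-9.6,35,1.5,1.3,16,0,0,-9.6,35,1.5,1.3,16,0,0,-9.6,35,1.5,1.3,16,0,0,-9.6,35]}}

```text
t: 37.85
eef_pos: [0.4955, 0.3021, 0.1042]
tcp_rot: [0.003, -0.319, 0.948, -0.0]
force: [1.0, 0.5, 0.4]
finger_gap: 0.033
grip_force: 0.0
```

Run:
```python
from m import *
s=r.read_state(); print(s['eef_pos'])
im,P=cloud('wrist','w10.png'); lever(im,P,(.532,.332))
cv2.imwrite('pics/w10c.png',im[:260,150:500])
go([.4935,.302,.011],217.4,0)
```

```text
[0.49552473 0.30210059 0.10417807]
grip rect ((448.876708984375, 267.6589660644531), (56.857337951660156, 26.013267517089844), 37.766700744628906) top mean [0.4475 0.2672 0.0322]
hub [0.5328 0.3347] 1452 [0.5089 0.3122 0.029 ] [0.5571 0.3573 0.0349]
yaw 218.60389923990064 len 0.10742660893295528
row [0.33, 0.13, 9.44] [-0.1, 0.4, -0.1] tcp [0.494 0.302 0.011]
```

View pics/w10c.png

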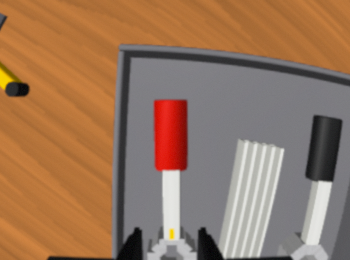

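The crop shows the red-handled lever (170,135) centred between the open fingers. Descending and gripping.

{"fn": "send_rows", "kwargs": {"steps": [0.3,0.1,4,0,0.4,-0.3,35,0.3,0.1,7,0,0.4,-0.3,35,0.3,0.1,9.3,0,0.4,-0.3,35,0.3,0.1,9.3,0,0.4,-0.3,35,0.3,0.1,9.3,0,0.4,-0.3,0,0.3,0.1,9.3,0,0.4,-0.3,0,0.3,0.1,9.3,0,0.4,-0.3,0,0.3,0.1,9.3,0,0.4,-0.3,0], "grip_force": 55}}

```text
t: 38.9
eef_pos: [0.4924, 0.3022, 0.0111]
tcp_rot: [-0.0, -0.323, 0.946, -0.001]
force: [-1.1, -1.6, 6.4]
finger_gap: 0.0136
grip_force: 55.0
```

{"fn": "send_rows", "kwargs": {"steps": [0,0,-3,0,0,0,0,0,0,-8,0,0,0,0,0,0,-14,0,0,0,0,0,0,-18,0,0,0,0,0,0,-18,0,0,0,0]}}

```text
t: 39.52
eef_pos: [0.493, 0.3033, 0.1928]
tcp_rot: [0.002, -0.323, 0.946, -0.001]
force: [0.4, -0.2, -3.8]
finger_gap: 0.0137
grip_force: 55.0
```

Run:
```python
from h import *
s=r.read_state(); print(s['joints'].round(3),s['eef_pos'],s['force'],s['finger_gap'])
p=np.array([.4788,.0385]); u=np.radians(175)
g=p+.05*np.array([np.cos(u),np.sin(u)])
go([*g,.20],175,0)
```

```text
[ 0.46  -0.019  1.836 -0.002  1.322 -1.768] [0.49298416 0.30332853 0.19276834] [ 0.36881733 -0.24522321 -3.77814081] 0.013676589387362293
row [20.99, -16.7, -0.73] [-0.1, 0.2, 42.7] tcp [0.429 0.043 0.2  ]
```

{"fn": "send_rows", "kwargs": {"steps": [4,-3,-0.5,0,0,8,0,8,-6.5,-0.7,0,0,17,0,12,-10,-0.7,0,0,26,0,17,-13.5,-0.7,0,0,35,0,21,-16.7,-0.7,0,0.2,42.7,0,21,-16.7,-0.7,0,0.2,42.7,0,21,-16.7,-0.7,0,0.2,42.7,0]}}

```text
t: 40.4
eef_pos: [0.4259, 0.042, 0.1947]
tcp_rot: [-0.005, 0.044, 0.999, -0.002]
force: [-0.1, 0.2, -3.2]
finger_gap: 0.0137
grip_force: 55.0
```

Run:
```python
from m import *
s=r.read_state(); print(s['joints'].round(3),s['eef_pos'],s['finger_gap'],q2R(s['tcp_rot']).round(3)[:,0])
for n in('scene','side','wrist'):
    im,P=cloud(n,n+'11.png'); print(n); standing(P)
    q=P.reshape(-1,3); h=q[(q[:,0]>.44)&(q[:,0]<.53)&(q[:,1]>0)&(q[:,1]<.09)&(q[:,2]>.17)&(q[:,2]<.26)]
    print(h.min(0),h.max(0),len(h)) if len(h) else 0
    if n=='side':
        t=h[h[:,2]>np.percentile(h[:,2],60)]; print(np.percentile(h[:,2],[5,50,90,99]),cv2.minEnclosingCircle(t[:,:2].astype(np.float32)*1000))
        cv2.imwrite('pics/s11c.png',cv2.resize(im[150:290,250:440],None,fx=3,fy=3))
```

```text
[-0.024 -0.377  2.137 -0.004  1.391 -1.506] [0.4259213  0.04198425 0.1946713 ] 0.013749260555997716 [-0.996  0.088  0.009]
scene
cap top [ 0.514 -0.052  0.116] 36 0.123
cap top [ 0.52  -0.14   0.117] 36 0.125
cap top [ 0.529 -0.392  0.118] 42 0.126
cap top [ 0.503 -0.306  0.117] 41 0.125
[0.44019916 0.00707641 0.18821024] [0.50297137 0.06181012 0.2570928 ] 132
side
cap top [ 0.521 -0.131  0.116] 36 0.122
cap top [ 0.514 -0.045  0.115] 41 0.122
cap top [ 0.504 -0.297  0.115] 39 0.122
cap top [ 0.527 -0.381  0.116] 30 0.122
[0.44015729 0.01763942 0.18665659] [0.50072474 0.06352941 0.21808871] 260
[0.19021117 0.20890627 0.21632578 0.21739331] ((470.1504211425781, 39.72850036621094), 31.086750030517578)
wrist
cap top [ 0.525 -0.134  0.116] 202 0.123
cap top [ 0.494 -0.302  0.115] 57 0.122
cap top [ 0.525 -0.388  0.115] 195 0.122
[0.44003755 0.02683979 0.18801871] [0.49150565 0.05019998 0.21859677] 871
```

View pics/s11c.png

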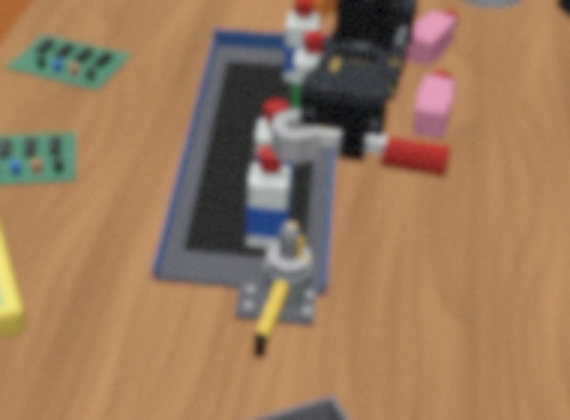

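{"fn": "send_rows", "kwargs": {"steps": [-0.2,0,3,0,0.5,0,0,-0.2,0,6,0,0.5,0,0,-0.2,0,8.3,0,0.5,0,0,-0.2,0,8.3,0,0.5,0,0,-0.2,0,8.3,0,0.5,0,0]}}

```text
t: 41.18
eef_pos: [0.4294, 0.0419, 0.1152]
tcp_rot: [-0.007, 0.043, 0.999, -0.002]
force: [0.6, -0.3, -2.7]
finger_gap: 0.0132
grip_force: 55.0
```

Run:
```python
from m import *
s=r.read_state(); R0=q2R(s['tcp_rot']); print(s['joints'].round(3),s['eef_pos'],R0.round(3)[:,0],s['force'])
for n in('side','scene','wrist'):
    im,P=cloud(n,n+'12.png'); q=P.reshape(-1,3); q=q[~np.isnan(q).any(1)]
    h=q[(abs(q[:,0]-.4788)<.04)&(abs(q[:,1]-.039)<.04)&(q[:,2]>.095)&(q[:,2]<.15)]
    zt=np.percentile(h[:,2],90); t=h[h[:,2]>zt-.004]
    # best circle R=23 containing the hub top (exclude arm x<.46)
    c=np.array([.4775,.0385]); t=t[t[:,0]>.462]
    best=max(((np.sum(np.hypot(t[:,0]-x,t[:,1]-y)<.0232)-np.sum(np.hypot(t[:,0]-x,t[:,1]-y)<.0095),x,y) for x in np.arange(.468,.488,.0005) for y in np.arange(.028,.05,.0005)))
    print(n,zt.round(4),len(t),best,t.min(0).round(4),t.max(0).round(4))
    cv2.imwrite(f'pics/{n}12c.png',cv2.resize(im[190:260,300:400] if n=='side' else im[150:220,280:380],None,fx=5,fy=5))
```

```text
[-0.025 -0.29   2.21  -0.004  1.235 -1.507] [0.42944944 0.0418591  0.11516082] [-0.996  0.087  0.013] [ 0.5899601  -0.25949732 -2.7385679 ]
side 0.1358 71 (np.int64(71), np.float64(0.48400000000000004), np.float64(0.03950000000000001)) [0.4653 0.0185 0.132 ] [0.5041 0.0609 0.1378]
scene 0.1398 32 (np.int64(26), np.float64(0.48350000000000004), np.float64(0.031000000000000003)) [0.4644 0.0102 0.1361] [0.5087 0.0536 0.1442]
wrist 0.1377 434 (np.int64(434), np.float64(0.48300000000000004), np.float64(0.038000000000000006)) [0.462  0.0257 0.1345] [0.4842 0.0491 0.1386]
```

Run:
```python
import cv2,numpy as np
a=cv2.imread('pics/side12c.png');b=cv2.imread('pics/scene12c.png'); w=cv2.imread('pics/wrist12.png')
cv2.imwrite('pics/c12.png',cv2.resize(np.hstack([a,b,cv2.resize(w,(560,350))]),(800,180)))
```

```text
(no output)
```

View pics/c12.png

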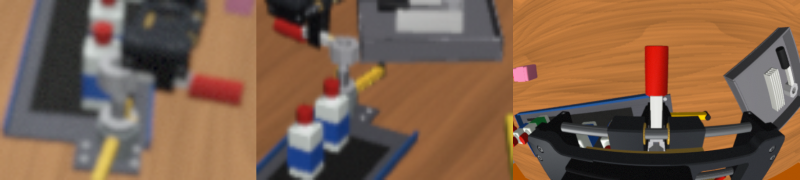

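{"fn": "send_rows", "kwargs": {"steps": [0.1,0.1,0.5,0,-0.8,0,0,0.1,0.1,1,0,-0.8,0,0,0.1,0.1,1.5,0,-0.8,0,0,0.1,0.1,1.9,0,-0.8,0,0,0.1,0.1,1.9,0,-0.8,0,0]}}

```text
t: 41.95
eef_pos: [0.4271, 0.0423, 0.0947]
tcp_rot: [-0.001, 0.044, 0.999, -0.003]
force: [-0.3, -0.2, -3.8]
finger_gap: 0.0136
grip_force: 55.0
```

{"fn": "send_rows", "kwargs": {"steps": [0,0,0.4,0,0,0,0,0,0,0.8,0,0,0,0,0,0,1.2,0,0,0,0,0,0,1.2,0,0,0,0]}}

```text
t: 42.45
eef_pos: [0.4271, 0.0423, 0.0827]
tcp_rot: [-0.001, 0.044, 0.999, -0.003]
force: [0.4, 0.2, -2.8]
finger_gap: 0.0138
grip_force: 55.0
```

{"fn": "send_rows", "kwargs": {"steps": [0,0,0.5,0,0,0,0,0,0,1,0,0,0,0,0,0,1.4,0,0,0,0,0,0,1.6,0,0,0,0,0,0,1.7,0,0,0,0,0,0,1.75,0,0,0,0,0,0,1.75,0,0,0,0]}}

```text
t: 43.32
eef_pos: [0.4278, 0.0422, 0.0661]
tcp_rot: [0.0, 0.044, 0.999, -0.003]
force: [-1.5, -0.7, -1.0]
finger_gap: 0.0135
grip_force: 55.0
```

{"fn": "send_rows", "kwargs": {"steps": [0,0,0.15,0,0,0,0,0,0,0.3,0,0,0,0,0,0,0.3,0,0,0,0]}}

```text
t: 43.7
eef_pos: [0.4277, 0.0422, 0.0656]
tcp_rot: [-0.001, 0.044, 0.999, -0.003]
force: [-12.8, 0.2, 16.5]
finger_gap: 0.0137
grip_force: 55.0
```

{"fn": "send_rows", "kwargs": {"steps": [0,0,-0.15,0,0,0,0,0,0,-0.25,0,0,0,0]}}

```text
t: 43.95
eef_pos: [0.4282, 0.0422, 0.066]
tcp_rot: [0.001, 0.044, 0.999, -0.003]
force: [-0.3, -0.2, -0.3]
finger_gap: 0.0135
grip_force: 55.0
```

Run:
```python
from m import *
s=r.read_state(); print(s['eef_pos'],s['force'],s['moment'],s['joints'].round(3))
for n in('scene','side'):
    im,P=cloud(n,n+'13.png'); print(n); lying(P); standing(P)
```

```text
[0.42819521 0.04218892 0.0660209 ] [-0.27940613 -0.17401028 -0.25748356] [0.12876733 0.00980598 0.01384694] [-0.023 -0.239  2.259 -0.006  1.12  -1.504]
scene
cap top [ 0.52  -0.14   0.117] 36 0.126
cap top [ 0.513 -0.056  0.116] 37 0.125
cap top [ 0.528 -0.392  0.117] 45 0.125
cap top [ 0.504 -0.308  0.117] 45 0.126
side
cap top [ 0.521 -0.13   0.115] 51 0.122
cap top [ 0.514 -0.047  0.115] 54 0.123
cap top [ 0.51  -0.291  0.114] 12 0.12
cap top [ 0.53  -0.383  0.116] 22 0.122
```

{"fn": "send_rows", "kwargs": {"steps": [-0.02,0.45,0,0,0,5,0,-0.08,0.89,0,0,0,10,0,-0.17,1.32,0,0,0,15,0,-0.31,1.74,0,0,0,20,0,-0.48,2.15,0,0,0,25,0,-0.68,2.55,0,0,0,30,0,-0.92,2.93,0,0,0,35,0,-1.19,3.28,0,0,0,40,0,-1.19,3.28,0,0,0,40,0]}}

```text
t: 45.18
eef_pos: [0.4427, 0.0738, 0.0658]
tcp_rot: [0.001, 0.383, 0.924, -0.003]
force: [-4.7, 0.8, 6.0]
finger_gap: 0.0138
grip_force: 55.0
```

{"fn": "send_rows", "kwargs": {"steps": [-0.02,0.45,0,0,0,5,0,-0.08,0.89,0,0,0,10,0,-0.17,1.32,0,0,0,15,0,-0.31,1.74,0,0,0,20,0,-0.48,2.15,0,0,0,25,0,-0.68,2.55,0,0,0,30,0,-0.92,2.93,0,0,0,35,0,-0.92,2.93,0,0,0,35,0]}}

```text
t: 46.18
eef_pos: [0.4703, 0.0885, 0.0658]
tcp_rot: [0.002, 0.643, 0.766, -0.001]
force: [-2.2, 1.4, 5.8]
finger_gap: 0.0137
grip_force: 55.0
```

Run:
```python
from m import *
s=r.read_state(); x=q2R(s['tcp_rot'])[:,0]; print(s['force'],s['moment'],np.degrees(np.arctan2(x[1],x[0])),s['joints'].round(3))
```

```text
[-2.24546985  1.38260255  5.79839149] [0.28890902 0.27402094 0.01025449] 100.00697199537875 [ 0.076 -0.116  2.155 -0.005  1.102 -0.096]
```

{"fn": "send_rows", "kwargs": {"steps": [0,0.22,0,0,0,2.5,0,-0.02,0.45,0,0,0,5,0,-0.05,0.67,0,0,0,7.5,0,-0.08,0.89,0,0,0,10,0,-0.08,0.89,0,0,0,10,0]}}

```text
t: 46.8
eef_pos: [0.4792, 0.0894, 0.0658]
tcp_rot: [0.002, 0.707, 0.707, -0.001]
force: [-0.9, 3.7, 5.6]
finger_gap: 0.0132
grip_force: 55.0
```

```bash
cat >> m.py <<'E'
def report():
    s=r.read_state(); x=q2R(s['tcp_rot'])[:,0]; print(s['force'],s['moment'],np.degrees(np.arctan2(x[1],x[0])),s['eef_pos'])
    for n in('scene','side'):
        im,P=cloud(n,f"{n}_{s['t']:.1f}.png"); print(n); lying(P); standing(P)
        hsv=cv2.cvtColor(im,cv2.COLOR_BGR2HSV); H,S=hsv[...,0].astype(int),hsv[...,1]
        y=(H>18)&(H<35)&(S>120)&(P[...,2]>.03)&(P[...,2]<.055)&(np.hypot(P[...,0]-.479,P[...,1]-.039)<.12)
        g=P[y][:,:2]
        if len(g)>5: l=cv2.fitLine(g.astype(np.float32),cv2.DIST_HUBER,0,1e-4,1e-4).ravel(); print('gate',len(g),g.mean(0),np.degrees(np.arctan2(l[1],l[0])))
E
python3 -c "
from m import *
report()"
```

```text
[-0.89781001  3.74390452  5.62514144] [ 0.51776289  0.27634719 -0.01946405] 90.04937714569445 [0.47922522 0.08938333 0.06578961]
scene
cap top [ 0.52  -0.136  0.117] 34 0.125
cap top [ 0.515 -0.056  0.117] 34 0.125
cap top [ 0.526 -0.394  0.117] 47 0.126
cap top [ 0.504 -0.302  0.116] 41 0.125
gate 81 [0.54177126 0.04367734] 10.480864
side
cap top [ 0.522 -0.04   0.115] 10 0.121
gate 138 [0.54207291 0.05427196] 11.152084
```

{"fn": "send_rows", "kwargs": {"steps": [0,0.22,0,0,0,2.5,0,-0.02,0.45,0,0,0,5,0,-0.02,0.45,0,0,0,5,0]}}

```text
t: 47.28
eef_pos: [0.4831, 0.0896, 0.0657]
tcp_rot: [0.001, 0.737, 0.676, -0.001]
force: [-2.9, 4.2, 6.7]
finger_gap: 0.0136
grip_force: 55.0
```

```bash
python3 -c "
from m import *
report()"
```

```text
[-2.89540384  4.16999786  6.65785676] [0.68644188 0.6077727  0.17279828] 85.07816117539883 [0.48314964 0.08955747 0.06571629]
scene
cap top [ 0.521 -0.141  0.117] 35 0.125
cap top [ 0.514 -0.059  0.116] 37 0.125
cap top [ 0.503 -0.306  0.117] 42 0.126
cap top [ 0.528 -0.392  0.116] 46 0.124
gate 78 [0.5411225 0.0416265] 5.7697625
side
gate 129 [0.54386593 0.05209916] 8.556304
```

{"fn": "send_rows", "kwargs": {"steps": [0,0.22,0,0,0,2.5,0,-0.02,0.45,0,0,0,5,0,-0.02,0.45,0,0,0,5,0]}}

```text
t: 47.75
eef_pos: [0.4866, 0.0896, 0.0656]
tcp_rot: [-0.0, 0.765, 0.644, -0.002]
force: [-6.2, 7.2, 9.0]
finger_gap: 0.0135
grip_force: 55.3
```

```bash
python3 -c "
from m import *
report()"
```

```text
[-6.2490888   7.21593955  9.03549122] [1.09912656 1.16050131 0.59045989] 80.16129564197415 [0.48655884 0.08964783 0.06558801]
scene
cap top [ 0.52  -0.138  0.116] 37 0.124
cap top [ 0.512 -0.053  0.116] 37 0.123
cap top [ 0.503 -0.306  0.117] 41 0.125
cap top [ 0.526 -0.392  0.117] 46 0.126
gate 81 [0.54201456 0.04083696] 9.388837
side
gate 126 [0.54550026 0.05232829] 8.66863
```

{"fn": "send_rows", "kwargs": {"steps": [0,-0.22,0,0,0,-2.5,0,0,-0.22,0,0,0,-2.5,20,0,-0.22,0,0,0,-2.5,38,0,-0.22,0,0,0,-2.5,38,0,-0.22,-2,0,0,-2.5,38,0,-0.22,-6,0,0,-2.5,38,0,-0.22,-12,0,0,-2.5,38,0,-0.22,-18,0,0,-2.5,38]}}

```text
t: 48.85
eef_pos: [0.4851, 0.0889, 0.2462]
tcp_rot: [0.002, 0.752, 0.659, -0.002]
force: [0.5, -0.2, 1.0]
finger_gap: 0.0364
grip_force: 0.0
```

```bash
python3 -c "
from m import *
report()
im,P=cloud('wrist','wf.png')
q=P.reshape(-1,3); h=q[(np.hypot(q[:,0]-.479,q[:,1]-.039)<.03)]; print('hub top',np.nanpercentile(h[:,2],[50,90,99]))
import glob
a=cv2.imread(sorted(glob.glob('pics/side_4*.png'))[-1])[130:290,230:430]; cv2.imwrite('pics/fin.png',np.hstack([cv2.resize(a,(400,320)),cv2.resize(im,(400,320))]))"
```

```text
[ 0.49531043 -0.1537301   1.03955593] [ 0.01130175 -0.07875438  0.03541581] 82.45718752049437 [0.48505173 0.08893184 0.24623047]
scene
cap top [ 0.513 -0.055  0.117] 38 0.126
cap top [ 0.523 -0.141  0.117] 38 0.124
cap top [ 0.504 -0.306  0.117] 43 0.125
cap top [ 0.527 -0.392  0.116] 45 0.124
gate 80 [0.53996499 0.04225371] 9.816981
side
cap top [ 0.521 -0.13   0.115] 50 0.122
cap top [ 0.514 -0.047  0.115] 54 0.122
gate 138 [0.54187342 0.05183965] 8.598422
hub top [0.08700685 0.08926484 0.09796234]
```

View pics/fin.png

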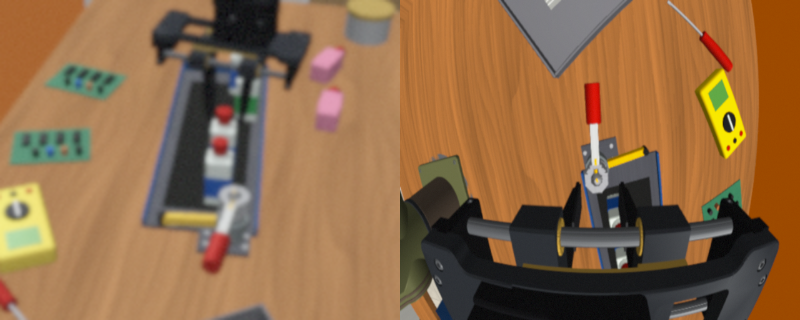

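Bottles stand, the hub top is at 88 mm (fully seated), and the gate lies across the lane's end. Handing in.

```bash
python3 -c "
from rig import r
print(r.sign_off())"
```

```text
the job is handed in; nothing more can be done
None
```

I handed the job in at about 49 s: all four bottles stand in the lane, the red-handled lever is fully seated on the spline, and the yellow gate is turned to its stop across the open end.

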